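Prove the bedside hook rail and hang the picture boards

TASK

Before anything is hung on the new hook rail, test it: draw the yellow handle of its pull gauge until the pointer is level with the red mark, keep it there for a good second without pulling far past it, then let it back home slowly, never letting it snap. After that slide every picture board up out of the slotted rack and hang it by its hole on a hook of its own, eased on so that it hangs there still. Also set the glass bottle upright on the cork coaster, out of the boards' way, and leave the other things alone.

Things in the scene. Friction and masses are not known exactly. Their poses are not given: they have to be found in the camera images.
- rail: aluminium rail on posts (y -280, +210 mm), fixed; origin on the table under the bar; x across it away from the robot, y along it, z up. Bar 14 x 22 mm, 145 mm high. Hooks of 8 mm rod at y -135, 0, 135 point to -x: flat x -15 to -75 at 175 mm (centreline), tip x -85 at 189 mm. Gauge at y -235
- hook0 (a point): right (-y) hook: point on top of the middle of its flat part (rail x -45 mm, 179 mm high), where the upper edge of a hung board's hole rests; axes as the rail's
- hook1 (a point): middle hook: point on top of the middle of its flat part (rail x -45 mm, 179 mm high), where the upper edge of a hung board's hole rests; axes as the rail's
- hook2 (a point): left (+y) hook: point on top of the middle of its flat part (rail x -45 mm, 179 mm high), where the upper edge of a hung board's hole rests; axes as the rail's
- gauge (a joint): draw of the pull gauge in m: 0 home, grows as the yellow handle is pulled to the rail's -x (towards the robot), stop at 0.110. Spring force about 2.4 N + 120 N/m x draw, damping 6 N s/m; springs back if let go
- gauge_grip (a point): grip point of the yellow handle: a block 24 mm (rail x) x 60 mm (y) x 42 mm tall, top 12 mm above and underside 30 mm below this point, centred in x and y; it moves with the draw. On its +x side 110 mm are free down to the thin drawbar (top 26 mm below this point). Fingers can take it from above across rail x
- pointer (a point): the black cross-line pointer on the drawbar, running over the white scale; axes as the rail's
- mark (a joint): where the red mark is set on the scale, as a gauge draw in m (0.045 to 0.080): pointer and mark are level along rail x when gauge equals mark. Not to be handled
- red_mark (a point): the red mark beside the scale, at the centre of its width; axes as the rail's
- rack: wooden slotted rack, 190 (own x) x 100 (y) x 46 mm tall, fixed; origin at the centre of its underside; three slots across it at own x -62, 0, +62 mm, 11 mm wide, 80 mm long (own y), floor 10 mm above the table, ribs 45 mm high
- board_moon: dark blue with a yellow moon: board 8 (own x) x 76 (y) x 150 mm tall (z), 80 g, origin mid lower edge. Off-centre hanging hole through x: y +6..+30, z 94..122 mm, with a 90 deg roof rising to z 134 at y 18; grip it across x beside the hole, near y -16 mm. Mass centre y -1, z 73 mm: hung, it leans about 19 deg, lower edge swung to +y. Starts in a slot of the rack, axes as the rack's; may be absent
- board_moon_eye (a point): peak of the roof-shaped upper edge of this board's hanging hole (own 0, +18, 134 mm); hung, it lies about 2 mm above the hook's point
- board_sun: light blue with an orange sun: board 8 (own x) x 76 (y) x 150 mm tall (z), 80 g, origin mid lower edge. Off-centre hanging hole through x: y +6..+30, z 94..122 mm, with a 90 deg roof rising to z 134 at y 18; grip it across x beside the hole, near y -16 mm. Mass centre y -1, z 73 mm: hung, it leans about 19 deg, lower edge swung to +y. Starts in a slot of the rack, axes as the rack's; may be absent
- board_sun_eye (a point): peak of the roof-shaped upper edge of this board's hanging hole (own 0, +18, 134 mm); hung, it lies about 2 mm above the hook's point
- board_tree: cream with a green tree: board 8 (own x) x 76 (y) x 150 mm tall (z), 80 g, origin mid lower edge. Off-centre hanging hole through x: y +6..+30, z 94..122 mm, with a 90 deg roof rising to z 134 at y 18; grip it across x beside the hole, near y -16 mm. Mass centre y -1, z 73 mm: hung, it leans about 19 deg, lower edge swung to +y. Starts in a slot of the rack, axes as the rack's; may be absent
- board_tree_eye (a point): peak of the roof-shaped upper edge of this board's hanging hole (own 0, +18, 134 mm); hung, it lies about 2 mm above the hook's point
- bottle: squat closed bottle of green glass with a thick heavy base and an orange cap, 68 mm diameter up to 56 mm, cap 54 mm diameter up to 84 mm, 300 g; origin at the centre of its underside
- coaster: round cork coaster, 120 mm diameter, 3 mm thick, fixed; origin at the centre of its underside
- train: toy train, 110 x 56 x 80 mm, bystander; origin at the centre of its underside
- cup: blue mug, 70 mm diameter, 75 mm high, bystander; origin at the centre of its underside
- storybook: orange storybook, 100 x 150 x 18 mm, lying under the rail, bystander; origin at the centre of its underside
Things that resemble listed ones, but are neither listed nor needed, are in the scene too. What is meant by the board_sun is not pink, and is the smaller of those in its own colour.

How it is judged:
By the outcome, as a careful person would: the job done as asked, in the order asked, and still so for the second after the job is handed in, with the robot touching nothing.
Of board_moon, board_sun, board_tree only 2 to 3 are there at a start; the rules pass over those that are not, and their reading is None.
At some moment in a run one of bottle may be knocked a few centimetres aside while the robot is not near it.
It also fails if it takes over 210 s, if anything falls off the work surface, if the arm or the gripper's body presses on something with over 40 N, if the wrist force passes 120 N, or if a joint passes its speed limit or range.

ROBOT

A 6-joint arm with a two-finger parallel gripper is mounted at the origin on the work surface. World frame = base frame: x ahead of the robot, y to its left, z up, the work surface at z = 0. Lengths are in mm, angles in rad, forces in N, time in s.
With the tool pointing down it reaches from about 275 to 1000 mm from the base axis. Payload 8.4 kg.
Tool frame: the origin (TCP) lies where the fingers leave the gripper's body, on its centre line; the fingertips stand 73 mm ahead of it and the grasp point (between the pads) lies 54 mm ahead of it (grip_point_offset is the distance from the TCP to the grasp point, in mm); z points along the fingers, y is the direction in which the jaws open and shut (so a half turn about z gives the same grasp; the last joint's range is limited). The gripper opens to 85 mm and grips with 20 to 120 N. Pads are 22 mm wide; open, the fingers measure 114 mm over their backs; the gripper's body (76 mm by 85 mm) begins 54 mm behind the grasp point. The pads swing forward as they close: fully open they stand 13 mm farther back than shut.
Start: joints at [1.139, 0.353, 1.633, -0, 1.155, -0.002], TCP at [260.43, 568.159, 303.881] pointing down, gripper open.
Joint ranges: [-2.63, 2.63], [-0.92, 2.1], [0.06, 2.66], [-1.3, 4.44], [0, 2.69], [-3.02, 3.02]. Speed limits (rad/s): [2.22, 2.22, 2.79, 3.14, 3.14, 3.14].

INTERFACE

Orientations are given as [roll, pitch, yaw] about the fixed x, y, z axes, in that order (R = Rz(yaw) Ry(pitch) Rx(roll)).
In Python, from rig import sense, grab_frame, sign_off, grip_point_offset gives the robot as it stands. The module is installed in compiled form; this text tells all that it offers.
- The arm moves only by the tool drive_tool, never from a script. Its argument "targets" is one flat list of numbers, 7 for each row, row after row: the shift along the tool's x, y, z in m, then the turn, a rotation vector about the tool's x, y, z in rad, then the opening, from 0 (shut) to 1 (fully open). In form: [tx, ty, tz, wx, wy, wz, grip, tx, ty, tz, wx, wy, wz, grip, ...]. A call has 1 to 12 rows; each row is the pose to reach, as a shift and turn from the pose commanded when the call began, along the tool's axes at that moment; what a row does not reach only later rows make up. A row lasts 1/12 s, in which the tool goes at most 41.7 mm and 7.16 degrees, less where a joint would pass 70% of its speed; a pose out of reach is approached as far as the arm can. A call with a gripper value outside its range is refused whole. The fingers move at their own pace and stop on an object; "force" is the grip in N (left out, the last holds). Time passes only in rows, so rows that repeat a pose let the fingers close. It gives the time, the measured TCP pose, the force and the opening at its end, in the units of the state.
- sense(): the state, without advancing time (a new reading comes with each control period).
- grab_frame(name): name is "scene" or "top"; returns a dict with "color" (420x560x3 uint8, blue, green, red), "vertical_fov" (degrees; the focal length in pixels is half the picture's height over the tangent of half this angle, whatever the lens; pixels are square), "cx", "cy" (the principal point, pixels), "k1" (the pictures are not rectified: a ray, as slopes to the right and down, at radius r is drawn at 1 + k1 r^2 times it, then the intrinsics apply), "world_from_camera" (4x4, takes a point from camera to world coordinates). Camera axes: x right, y down, z forward; pixel columns grow to the right and rows downward; lengths in mm; the calibration is good to about 2 mm. A picture is of the moment at which its call begins. There is no depth.
- sign_off(): hands the job in, once; it reports no verdict.
The state is a dict: "clock": time; "qpos": joint angles; "qvel": joint speeds; "joint_efforts": joint torques, N m; "eef_pos": TCP position; "tcp_rot": TCP orientation; "contact_force": force on the tool from outside, world axes, zero at the start; "wrist_torque": the same for the moment, N m; "opening": opening from 0.0 (shut) to 1.0 (fully open).
Only numpy, scipy, OpenCV 4.12 (cv2) and the standard library are available. Lean on these libraries where they do the work, as an engineer would, in place of code of your own. Each camera call takes 0.05 s, during which the arm holds its last target. There are 200 camera calls.

## Working session

There is one attempt and no reset: what is moved stays moved. The work goes in short steps, Python scripts to look and compute and a tool call to move; the robot and the scene stay as the last step left them, time stands still between calls to the robot, and variables do not carry over. Pictures are saved under pics/ and viewed, about 12 in all and at most 16, crops included, and the job is handed in when it is done.

Besides the shell and the picture viewer there is one more tool, called in YAML: its name, and indented under it one key for each argument. drive_tool: Moves the arm, as the interface text tells. Its arguments: {"type":"object","properties":{"targets":{"type":"array"},"force":{"type":"number"}},"required":["targets"]}

```bash
mkdir -p pics; cat > h.py <<'E'
import numpy as np, cv2
from rig import sense, grab_frame, sign_off, grip_point_offset
from scipy.spatial.transform import Rotation as R
def K(f):
    h,w=f["color"].shape[:2]; fl=h/2/np.tan(np.radians(f["vertical_fov"])/2)
    return fl,f["cx"],f["cy"],f["k1"]
def proj(f,P):
    T=np.linalg.inv(np.array(f["world_from_camera"])); P=np.atleast_2d(P)
    c=P@T[:3,:3].T+T[:3,3]; s=c[:,:2]/c[:,2:]; fl,cx,cy,k1=K(f)
    s=s*(1+k1*(s**2).sum(1,keepdims=True)); return s*fl+[cx,cy]
def ray(f,uv):
    fl,cx,cy,k1=K(f); d=(np.array(uv,float)-[cx,cy])/fl; s=d.copy()
    for _ in range(30): s=d/(1+k1*(s@s))
    T=np.array(f["world_from_camera"]); v=T[:3,:3]@np.array([s[0],s[1],1]); return T[:3,3],v/np.linalg.norm(v)
def onz(f,uv,z):
    o,v=ray(f,uv); return o+v*(z-o[2])/v[2]
def tri(fa,ua,fb,ub):
    o1,v1=ray(fa,ua); o2,v2=ray(fb,ub)
    A=np.array([v1,-v2]).T; t=np.linalg.lstsq(A,o2-o1,rcond=None)[0]
    p=o1+v1*t[0]; q=o2+v2*t[1]; return (p+q)/2,np.linalg.norm(p-q)
def save(name,f,crop=None,s=1):
    im=f["color"]
    if crop: x0,y0,x1,y1=crop; im=im[y0:y1,x0:x1]
    cv2.imwrite("pics/"+name+".png",cv2.resize(im,None,fx=s,fy=s,interpolation=cv2.INTER_CUBIC))
E
python3 - <<'E'
from h import *
import pickle
for n in("scene","top"):
    f=grab_frame(n); pickle.dump(f,open(n+".pkl","wb")); save(n+"0",f,s=1.42)
    print(n,K(f),np.round(f["world_from_camera"],3).tolist())
print(sense(),grip_point_offset)
E
```

```text
scene (np.float64(432.66102268936476), 276.364665578738, 214.92890834026633, -0.11031898454880582) [[-0.622, 0.556, -0.551, 1158.013], [0.783, 0.425, -0.454, 489.764], [-0.018, -0.714, -0.7, 854.362], [0.0, 0.0, 0.0, 1.0]]
top (np.float64(407.1342056872467), 273.30679526131803, 214.20543737087695, -0.0999011315818381) [[-0.006, -0.999, 0.039, 525.503], [-1.0, 0.006, 0.008, 12.945], [-0.008, -0.039, -0.999, 1193.435], [0.0, 0.0, 0.0, 1.0]]
{'clock': 0.1, 'qpos': array([ 1.13862370e+00,  3.53589084e-01,  1.63406357e+00, -9.34083675e-06,
        1.15521411e+00, -2.41103350e-03]), 'qvel': array([ 0.00106893, -0.00256985, -0.00260255, -0.00065982,  0.00089985,
       -0.00048948]), 'joint_efforts': array([ 1.71510437e-03, -6.06358123e+01, -3.42819035e+01,  2.62348194e-04,
        3.99133743e-03,  7.16784098e-05]), 'eef_pos': array([260.27363161, 567.85066245, 303.22870638]), 'tcp_rot': array([-3.14031852e+00,  5.46899602e-06,  2.71183484e+00]), 'contact_force': array([-0.40132178,  0.1678759 ,  0.28887139]), 'wrist_torque': array([-0.00195581,  0.03504437, -0.04510766]), 'opening': 0.9985181521840378} 53.900000000000006
```

View pics/scene0.png

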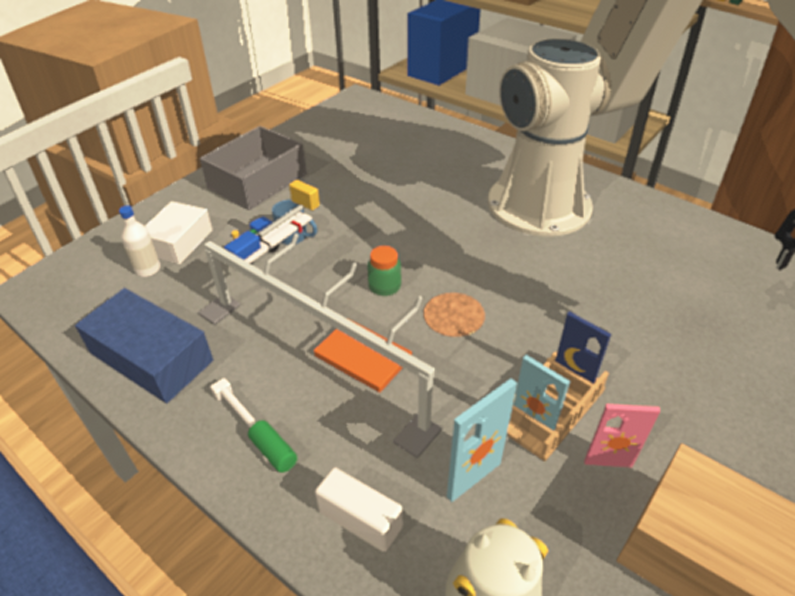

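View pics/top0.png

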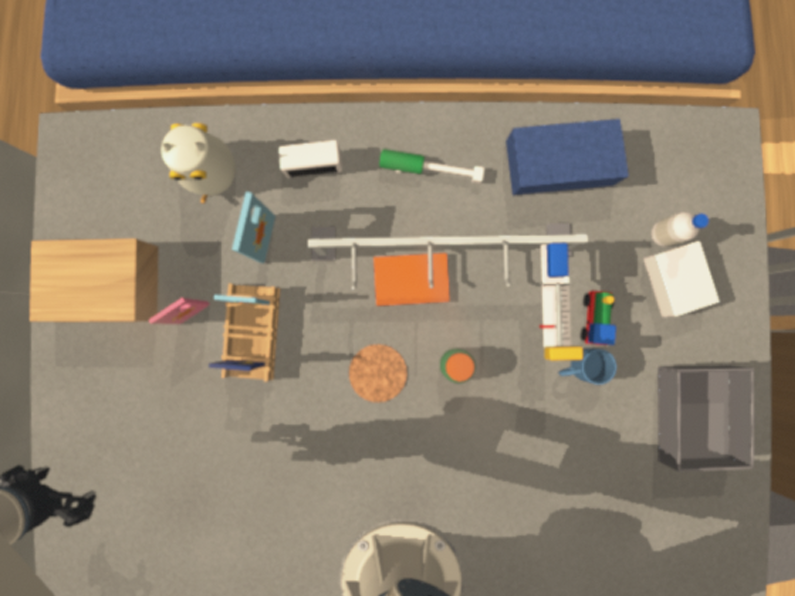

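Two boards are present, moon and small sun, with the middle slot empty. The large blue sun and the pink sun are decoys. The bottle stands near (458,367) in the top view, the coaster near (378,373). Next I'll look at enlarged crops.

```bash
python3 - <<'E'
from h import *
import pickle
S=pickle.load(open("scene.pkl","rb"))["color"];T=pickle.load(open("top.pkl","rb"))["color"]
def tile(im,x0,y0,w,h):
    t=cv2.resize(im[y0:y0+h,x0:x0+w],(400,300),interpolation=cv2.INTER_CUBIC)
    for k in range(0,w,10): cv2.line(t,(int(k*400/w),0),(int(k*400/w),6 if k%50 else 14),(0,0,255),1)
    for k in range(0,h,10): cv2.line(t,(0,int(k*300/h)),(6 if k%50 else 14,int(k*300/h)),(0,0,255),1)
    return t
m=np.vstack([np.hstack([tile(T,130,190,100,75+10),tile(T,360,170,120,90)]),np.hstack([tile(S,340,215,140,105),tile(S,140,115,120,90)])])
cv2.imwrite("pics/m1.png",m)
E
```

```text
(no output)
```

View pics/m1.png

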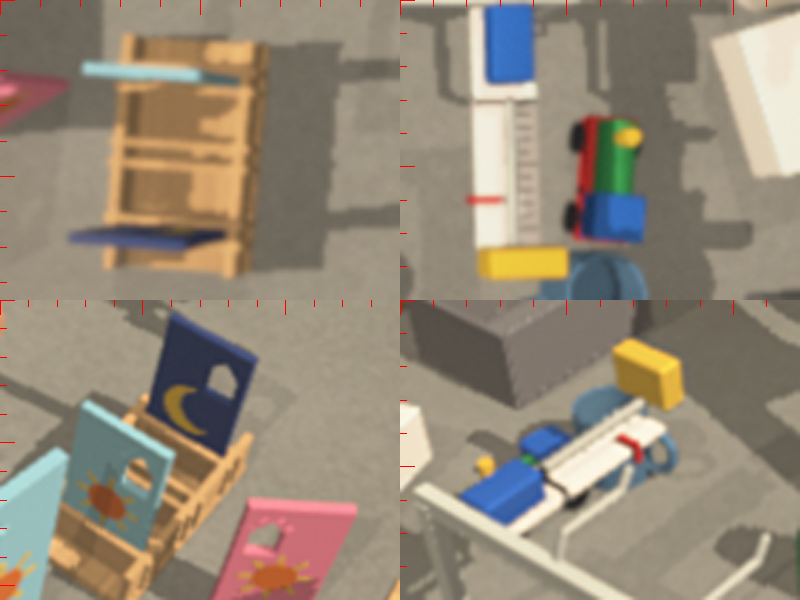

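```bash
cat > fit.py <<'E'
from h import *
import pickle
from scipy.optimize import least_squares
S=pickle.load(open("scene.pkl","rb"));T=pickle.load(open("top.pkl","rb"))
def rz(a): return R.from_euler("z",a).as_matrix()
t=lambda *p:np.array(p)/1.4196
# rail: x,y,yaw
def rail(q,P): return (rz(q[2])@np.array(P,float).T).T+[q[0],q[1],0]
tips=[[-85,-135,191],[-85,0,191],[-85,135,191]]
ut=[t(506,285),t(431,286),t(354,288)]; us=[np.array([209,167.5]),t(353,265),t(418,300)]
f=lambda q:np.r_[(proj(T,rail(q,tips))-ut).ravel(),(proj(S,rail(q,tips))-us).ravel()]
r=least_squares(f,[700,0,0]); q=r.x; print("rail",q.round(3),r.fun.round(1))
for n,y in(("h0",-135),("h1",0),("h2",135)): print(n,rail(q,[[-45,y,179]]).round(1))
# rack boards: top corners triangulated
tt=lambda x,y:np.array([130+x/4,190+y*85/300]); ss=lambda x,y:np.array([340+x/2.857,215+(y-300)/2.857])
for n,a,b in(("moon+y",tt(70,237),ss(257,358)),("moon-y",tt(224,234),ss(172,313)),("sun+y",tt(83,69),ss(174,456)),("sun-y",tt(199,74),ss(86,404))): 
    p,e=tri(T,a,S,b); print(n,p.round(1),round(e,1))
# gauge
def mask(F,lo,hi,box):
    x0,y0,x1,y1=box; h=cv2.cvtColor(F["color"],cv2.COLOR_BGR2HSV)[y0:y1,x0:x1]
    m=cv2.inRange(h,np.array(lo),np.array(hi)); n,l,st,_=cv2.connectedComponentsWithStats(m); k=1+st[1:,4].argmax()
    ys,xs=np.nonzero(l==k); print("area",st[k]); return np.c_[xs+x0,ys+y0]
D=np.array([[np.cos(a),np.sin(a)] for a in np.arange(16)*np.pi/8])
sup=lambda P,pad=0:(P@D.T).max(0)
mt=mask(T,(18,120,90),(32,255,255),(378,235,415,262)); ms=mask(S,(15,120,60),(35,255,255),(195,120,235,150))
pad=.5*np.abs(D).sum(1)*.6
B=np.array([[a,b,c] for a in(-12,12) for b in(-30,30) for c in(-30,12)],float)
def g(p): 
    W=(rz(q[2])@B.T).T+p
    return np.r_[sup(proj(T,W))-sup(mt)-pad*0,sup(proj(S,W))-sup(ms)]
r=least_squares(g,[500,-200,120],loss="soft_l1"); print("grip",r.x.round(1),r.fun.round(1))
gr=(rz(-q[2])@(r.x-[q[0],q[1],0])); print("in rail",gr.round(1))
o=np.array([400,0]); tg=lambda x,y:np.array([360+(x-400)/3.333,170+y/3.333]); sg=lambda x,y:np.array([140+(x-400)/3.333,115+(y-300)/3.333])
p,e=tri(T,tg(485,200),S,sg(630,447)); print("mark",p.round(1),e)
# bottle, coaster on planes
print("bottle cap",onz(T,t(460,366),84),onz(S,t(384,255),84)); print("coaster",onz(T,t(378,373),3),onz(S,t(454,314),3))
print("cup",onz(T,t(599,366),75)," train",onz(T,t(600,318),50))
E
python3 fit.py
```

```text
rail [ 6.82634e+02 -5.15270e+01  7.00000e-03] [ 0.8 -0.9 -0.9 -0.9 -1.3 -1.6 -0.6 -2.7  0.5 -0.9  0.9 -1.7]
h0 [[ 638.5 -186.8  179. ]]
h1 [[637.6 -51.8 179. ]]
h2 [[636.8  83.2 179. ]]
moon+y [456.4 346.3 158.8] 3.8
moon-y [452.1 258.9 150.4] 28.0
sun+y [579.1 338.5 155.8] 2.6
sun-y [574.7 262.9 155.7] 3.4
area [  5   9  28  10 262]
area [  9   6  21  22 318]
grip [ 476.3 -291.2  174.5] [0.9 2.1 2.4 2.  1.  1.2 1.6 1.  0.4 1.2 1.9 1.7 0.7 0.8 1.3 1.4 1.5 1.7
 1.6 1.5 1.8 1.  1.4 1.4 1.4 1.2 0.9 0.8 0.7 0.5 1.2 1.2]
in rail [-207.9 -238.3  174.5]
mark [ 522.7 -273.9  123.7] 2.2362941309541915
bottle cap [ 448.94388499 -115.75817453   84.        ] [ 451.51373833 -109.36132385   84.        ]
coaster [430.06046947  43.53452643   3.        ] [433.87806543  49.010144     3.        ]
cup [ 445.4223866  -389.55572413   75.        ]  train [ 539.40999918 -402.03491338   50.        ]
```

```bash
cat >> h.py <<'E'
def rows(*wps,slow=None):
    """wps: (x,y,z of TCP, yaw, tilt about world x) -> rows relative to now"""
    s=sense(); R0=R.from_euler("xyz",s["tcp_rot"]); p0=np.array(s["eef_pos"])
    print("at",p0.round(1),s["tcp_rot"].round(3),"F",s["contact_force"].round(1),"op",round(s["opening"],3),"t",s["clock"])
    for w in wps:
        Rt=R.from_euler("x",w[4] if len(w)>4 else 0)*R.from_euler("xyz",[np.pi,0,w[3]])
        d=R0.inv().apply(np.array(w[:3])-p0)/1000; v=(R0.inv()*Rt).as_rotvec()
        print((d.round(4)+0).tolist(),(v.round(3)+0).tolist())
E
python3 - <<'E'
from h import *
rows((368,138,304,1.578),(476,-291,304,1.578))
E
```

```text
at [260.3 567.9 303.2] [-3.14   0.     2.712] F [-0.4  0.2  0.3] op 0.999 t 0.1
[-0.277, -0.3459, -0.0003] [-0.001, 0.001, 1.134]
[-0.554, -0.6909, 0.0001] [-0.001, 0.001, 1.134]
```

drive_tool:
  targets: [-0.277,-0.346,0,0,0,1.134,1,-0.277,-0.346,0,0,0,1.134,1,-0.277,-0.346,0,0,0,1.134,1,-0.277,-0.346,0,0,0,1.134,1,-0.277,-0.346,0,0,0,1.134,1,-0.277,-0.346,0,0,0,1.134,1,-0.277,-0.346,0,0,0,1.134,1,-0.277,-0.346,0,0,0,1.134,1,-0.277,-0.346,0,0,0,1.134,1,-0.554,-0.691,0,0,0,1.134,1,-0.554,-0.691,0,0,0,1.134,1,-0.554,-0.691,0,0,0,1.134,1]

```text
clock: 1.1
eef_pos: [381.8, 81.2, 304.0]
tcp_rot: [3.141, -0.0, 1.578]
contact_force: [1.7, -0.2, -0.3]
opening: 0.997
```

```bash
python3 - <<'E'
from h import *
rows((476,-291,304,1.578),(476,-291,270,1.578))
E
```

```text
at [381.8  81.2 304. ] [ 3.141 -0.     1.578] F [ 1.7 -0.2 -0.3] op 0.997 t 1.1
[-0.3729, 0.0915, 0.0] [0.0, 0.0, 0.0]
[-0.3729, 0.0915, 0.034] [0.0, 0.0, 0.0]
```

drive_tool:
  targets: [-0.373,0.0915,0.02,0,0,0,1,-0.373,0.0915,0.02,0,0,0,1,-0.373,0.0915,0.02,0,0,0,1,-0.373,0.0915,0.02,0,0,0,1,-0.373,0.0915,0.02,0,0,0,1,-0.373,0.0915,0.02,0,0,0,1,-0.373,0.0915,0.02,0,0,0,1,-0.373,0.0915,0.02,0,0,0,1,-0.373,0.0915,0.02,0,0,0,1,-0.373,0.0915,0.02,0,0,0,1,-0.373,0.0915,0.02,0,0,0,1,-0.373,0.0915,0.02,0,0,0,1]

```text
clock: 2.1
eef_pos: [475.5, -289.1, 283.2]
tcp_rot: [-3.14, -0.001, 1.576]
contact_force: [-0.8, -0.4, -0.0]
opening: 1.0
```

```bash
python3 - <<'E'
from h import *
rows((476,-291,230,1.578))
a=grab_frame("scene");b=grab_frame("top")
im=np.hstack([cv2.resize(a["color"][105:205,140:240],(400,400),interpolation=2),cv2.resize(b["color"][165:265,350:450],(400,400),interpolation=2)])
cv2.imwrite("pics/g1.png",im)
E
```

```text
at [ 475.5 -289.1  283.2] [-3.140e+00 -1.000e-03  1.576e+00] F [-0.8 -0.4 -0. ] op 1.0 t 2.1
[-0.002, 0.0005, 0.0532] [-0.001, -0.001, -0.002]
```

View pics/g1.png

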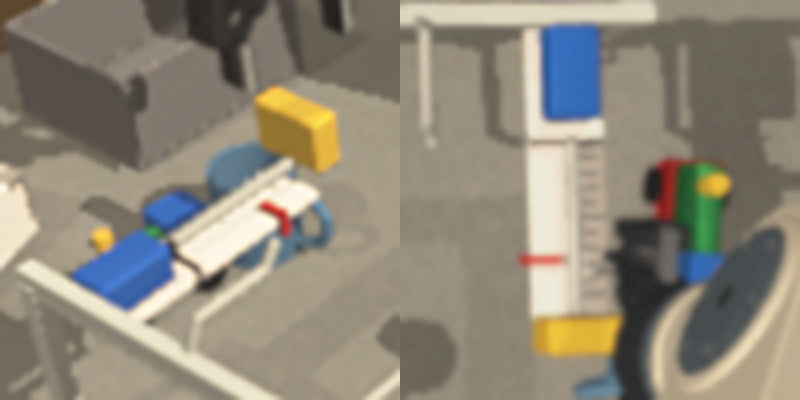

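```bash
python3 - <<'E'
from h import *
import pickle
S=pickle.load(open("scene.pkl","rb"));T=pickle.load(open("top.pkl","rb"))
P=[[525,-289,223],[425,-289,223],[476,-291,186],[476,-291,144],[476,-291,130],[476,-291,90]]
print(((proj(S,P)-[140,105])*4).round()); print(((proj(T,P)-[350,165])*4+[400,0]).round())
# handle top-face corners, scene/top pairs
for n,a,b in(("a",(257,98),(537,318)),("c",(340,112),(620,318)),):
    p,e=tri(S,np.array(a)/4+[140,105],T,(np.array(b)-[400,0])/4+[350,165]); print(n,p.round(1),round(e,1))
a=lambda x,y:np.array([x,y])/4+[140,105]; b=lambda x,y:np.array([x-400,y])/4+[350,165]
# scale end near the handle, mark tip
print("mark",tri(S,a(262,208),T,b(565,260)),tri(S,a(288,228),T,b(522,260)))
E
```

```text
[[238.  91.]
 [341.  27.]
 [294. 103.]
 [300. 153.]
 [302. 169.]
 [309. 214.]]
[[609. 257.]
 [611. 424.]
 [595. 336.]
 [576. 333.]
 [570. 332.]
 [553. 330.]]
a [ 503.4 -263.1  214.2] 43.3
c [ 471.4 -286.3  183.1] 51.6
mark (array([ 522.30859648, -288.79723084,  124.21478767]), np.float64(3.0938168572313858)) (array([ 523.04699898, -261.96460794,  119.1338175 ]), np.float64(1.5124889567246538))
```

drive_tool:
  targets: [-0.002,0.0005,0.03,0,0,0,1,-0.002,0.0005,0.055,0,0,0,1,-0.002,0.0005,0.055,0,0,0,1,-0.002,0.0005,0.055,0,0,0,0.7,-0.002,0.0005,0.055,0,0,0,0.5,-0.002,0.0005,0.055,0,0,0,0.3,-0.002,0.0005,0.055,0,0,0,0.2,-0.002,0.0005,0.055,0,0,0,0.15,-0.002,0.0005,0.055,0,0,0,0.15,-0.002,0.0005,0.055,0,0,0,0.15]
  force: 40

```text
clock: 3.03
eef_pos: [477.6, -291.4, 230.1]
tcp_rot: [3.139, 0.001, 1.578]
contact_force: [2.2, 1.9, 6.4]
opening: 0.272
```

drive_tool:
  targets: [0,-0.003,0,0,0,0,0.15,0,-0.006,0,0,0,0,0.15,0,-0.01,0,0,0,0,0.15,0,-0.014,0,0,0,0,0.15,0,-0.018,0,0,0,0,0.15,0,-0.022,0,0,0,0,0.15,0,-0.026,0,0,0,0,0.15,0,-0.03,0,0,0,0,0.15,0,-0.034,0,0,0,0,0.15,0,-0.037,0,0,0,0,0.15,0,-0.04,0,0,0,0,0.15,0,-0.04,0,0,0,0,0.15]

```text
clock: 4.03
eef_pos: [438.0, -291.8, 230.1]
tcp_rot: [3.138, 0.001, 1.578]
contact_force: [7.2, 2.2, 3.0]
opening: 0.272
```

```bash
cat > g.py <<'E'
from h import *
import sys
s=sense(); print(s["eef_pos"].round(1),s["contact_force"].round(1),round(s["opening"],3),s["clock"])
a=grab_frame("scene");b=grab_frame("top")
im=np.hstack([cv2.resize(a["color"][135:185,170:220],(400,400),interpolation=2),cv2.resize(b["color"][190:260,365:435],(400,400),interpolation=2)])
cv2.imwrite("pics/%s.png"%sys.argv[1],im)
E
python3 g.py g2
```

```text
[ 438.  -291.8  230.1] [7.2 2.2 3. ] 0.272 4.0333
```

View pics/g2.png

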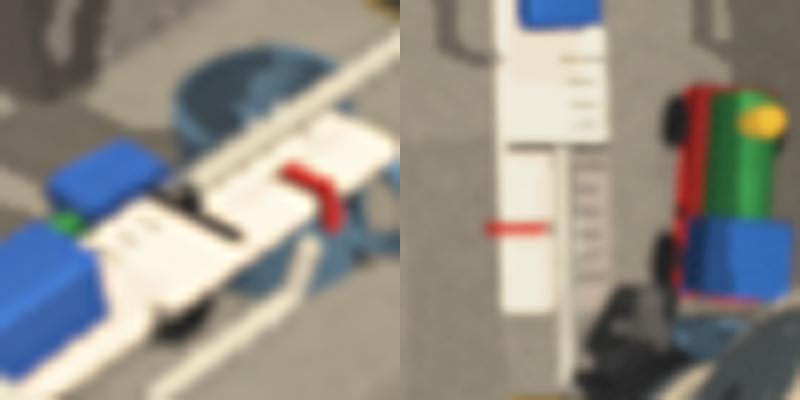

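```bash
cat > pm.py <<'E'
from h import *
import pickle
S=pickle.load(open("scene.pkl","rb"));T=pickle.load(open("top.pkl","rb"))
a=lambda x,y:np.array([x,y])/8+[170,135]; b=lambda x,y:np.array([x-400,y])*70/400+[365,190]
print("pointer +y",tri(S,a(242,238),T,b(506,146)),"-y",tri(S,a(150,195),T,b(610,146)))
print("mark in",tri(S,a(287,172),T,b(548,229)),"out",tri(S,a(333,190),T,b(487,229)))
for z in(115,120,125,130,135): print(z,onz(T,b(506,146),z)[0].round(1),onz(T,b(520,229),z)[0].round(1),"scene",onz(S,a(220,228),z).round(1),onz(S,a(310,181),z).round(1))
E
python3 pm.py
```

```text
pointer +y (array([ 560.97678113, -267.8326921 ,  130.32765132]), np.float64(1.3565899171495837)) -y (array([ 560.22127662, -317.02712234,  126.20528208]), np.float64(3.1094663632372983))
mark in (array([ 522.09196631, -287.14995543,  126.57849637]), np.float64(3.191429123723194)) out (array([ 523.6900366 , -258.87543078,  132.11291836]), np.float64(0.97015425638152))
115 561.9 523.2 scene [ 548.7 -293.6  115. ] [ 510.1 -287.5  115. ]
120 561.8 523.2 scene [ 552.8 -288.3  120. ] [ 514.4 -282.2  120. ]
125 561.6 523.2 scene [ 556.9 -283.   125. ] [ 518.8 -277.   125. ]
130 561.4 523.2 scene [ 561.  -277.7  130. ] [ 523.2 -271.7  130. ]
135 561.3 523.3 scene [ 565.1 -272.4  135. ] [ 527.6 -266.5  135. ]
```

drive_tool:
  targets: [0,-0.003,0,0,0,0,0.15,0,-0.006,0,0,0,0,0.15,0,-0.01,0,0,0,0,0.15,0,-0.014,0,0,0,0,0.15,0,-0.018,0,0,0,0,0.15,0,-0.022,0,0,0,0,0.15,0,-0.026,0,0,0,0,0.15,0,-0.029,0,0,0,0,0.15,0,-0.032,0,0,0,0,0.15,0,-0.034,0,0,0,0,0.15,0,-0.036,0,0,0,0,0.15,0,-0.036,0,0,0,0,0.15]

```text
clock: 5.13
eef_pos: [402.8, -292.2, 230.1]
tcp_rot: [3.136, 0.002, 1.577]
contact_force: [11.0, 2.6, 0.6]
opening: 0.274
```

```bash
python3 g.py g3
```

```text
[ 402.8 -292.2  230.1] [11.   2.6  0.6] 0.274 5.1333
```

View pics/g3.png

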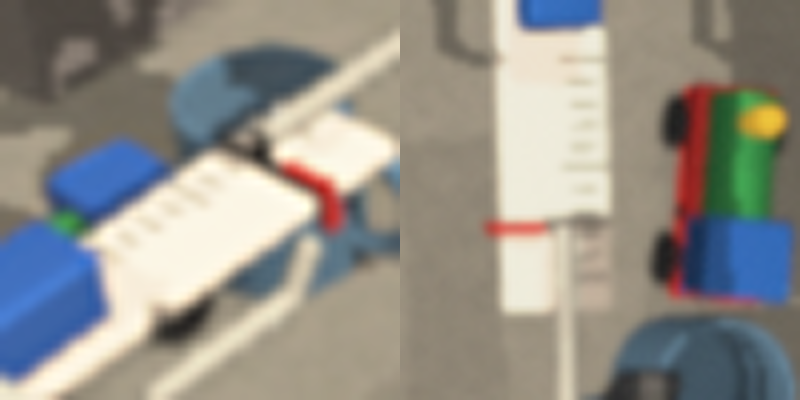

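```bash
cat > mm.py <<'E'
from h import *
b=grab_frame("top")["color"].astype(int)
g=b.sum(2)/3; red=(b[...,2]-b[...,:2].max(2))
r0=slice(223,238)
w=np.clip(red[r0,379:391]-40,0,None); rr=np.arange(223,238)
print("red",[(w[:,i]@rr/max(w[:,i].sum(),1)).round(2) for i in range(12)])
print("gray cols 391-401"); print(g[222:237,391:403].round().astype(int)); print(red[222:237,391:403])
E
python3 mm.py
```

```text
red [np.float64(0.0), np.float64(229.43), np.float64(229.5), np.float64(229.59), np.float64(229.59), np.float64(229.57), np.float64(229.57), np.float64(229.55), np.float64(229.53), np.float64(229.41), np.float64(229.35), np.float64(229.46)]
gray cols 391-401
[[231 231 231 228 224 220 215 216 223 225 203 159]
 [231 231 230 227 221 215 210 211 220 224 202 159]
 [231 231 231 230 228 227 226 227 228 226 203 158]
 [231 231 231 231 229 228 228 228 228 225 202 159]
 [228 228 227 224 215 209 207 207 212 215 196 157]
 [213 212 208 197 178 161 157 159 171 183 174 152]
 [171 171 168 160 142 127 124 126 131 140 145 144]
 [144 161 175 164 144 133 123 123 126 136 144 145]
 [169 184 200 182 161 152 138 134 141 153 157 150]
 [197 197 207 188 169 165 155 148 154 162 163 152]
 [213 203 207 191 178 183 174 169 169 169 162 151]
 [216 204 205 191 178 184 175 168 164 167 162 148]
 [215 203 205 189 173 170 161 157 159 166 161 147]
 [214 203 203 189 168 163 161 162 166 171 162 147]
 [214 202 202 188 170 167 167 169 169 170 161 149]]
[[ 4  3  3  4  4  4  5  5  4  4  7  9]
 [ 3  3  3  3  4  4  5  4  5  4  6  9]
 [ 4  3  3  3  3  3  4  4  4  4  7  9]
 [ 3  3  3  3  4  4  4  4  4  4  7  9]
 [ 3  3  4  4  4  4  5  5  5  5  8  9]
 [ 5  4  5  9  8  9  9  8  9  9  9 10]
 [10  8  9 10  9  9 10 10  9 10 10 10]
 [20 11 11 11 11 11 11 12 13 12 13 11]
 [24 13 11 11 11 13 13 13 14 15 14 12]
 [19 13  8 11 10 11 14 15 16 16 15 12]
 [11 11  8 11 10 11 16 17 18 17 15 12]
 [12 11  8 11  9 11 16 16 17 18 15 12]
 [12 12  8 10  9 11 15 17 16 16 15 12]
 [12 11  9  9  9 11 15 17 18 18 15 12]
 [12 12  9  8  9 11 16 17 18 18 15 12]]
```

drive_tool:
  targets: [0,-0.001,0,0,0,0,0.15,0,-0.002,0,0,0,0,0.15,0,-0.0028,0,0,0,0,0.15,0,-0.0028,0,0,0,0,0.15]

```text
clock: 5.62
eef_pos: [400.2, -292.2, 230.1]
tcp_rot: [3.136, 0.002, 1.577]
contact_force: [12.2, 2.7, 1.3]
opening: 0.274
```

```bash
python3 g.py g4; python3 mm.py
```

```text
[ 400.2 -292.2  230.1] [12.2  2.7  1.3] 0.274 5.6167
red [np.float64(0.0), np.float64(229.43), np.float64(229.49), np.float64(229.59), np.float64(229.61), np.float64(229.57), np.float64(229.57), np.float64(229.55), np.float64(229.55), np.float64(229.54), np.float64(229.47), np.float64(229.5)]
gray cols 391-401
[[231 231 231 228 224 219 215 217 223 226 203 161]
 [231 231 231 228 221 214 210 211 220 224 203 160]
 [232 231 231 230 228 227 226 227 228 226 203 158]
 [231 231 231 230 229 228 228 228 228 225 202 159]
 [231 231 231 228 220 215 214 214 218 220 200 159]
 [228 228 228 224 214 207 204 204 211 216 197 159]
 [206 210 214 213 209 206 204 201 203 205 185 154]
 [153 165 180 178 171 166 161 154 157 163 160 149]
 [150 161 177 164 142 128 115 109 119 137 149 149]
 [193 190 200 182 160 152 137 133 140 153 157 151]
 [212 203 207 190 176 178 166 160 161 165 161 150]
 [217 204 206 190 178 182 172 165 162 165 161 149]
 [216 202 204 189 173 171 161 158 158 165 161 147]
 [216 202 204 188 169 163 160 163 167 169 162 147]
 [214 202 203 188 168 167 168 170 170 170 161 148]]
[[ 4  4  3  4  4  5  5  5  4  4  6  9]
 [ 3  3  3  4  4  5  5  4  5  4  6 10]
 [ 3  3  3  4  3  3  3  4  4  4  7  8]
 [ 3  3  3  4  3  4  4  4  4  4  7 10]
 [ 4  3  3  4  4  4  4  4  4  5  8  9]
 [ 4  4  3  4  5  4  5  5  5  5  8  9]
 [ 9  5  4  4  4  4  6  7  6  5  8  9]
 [20  9  7  6  7  6  6  6  8  7  9  9]
 [22 11 10  8  8  9  7  7  9 11 11 11]
 [21 14 12 11 10 13 13 13 13 15 15 11]
 [12 12  8 11 11 15 16 17 17 17 15 11]
 [11 11  8 10 10 12 16 16 17 17 15 12]
 [12 12  8 10  8 11 15 16 16 17 15 12]
 [12 12  8  9  9 10 15 16 17 18 15 11]
 [12 11  8  9  9 11 16 18 18 16 15 11]]
```

View pics/g4.png

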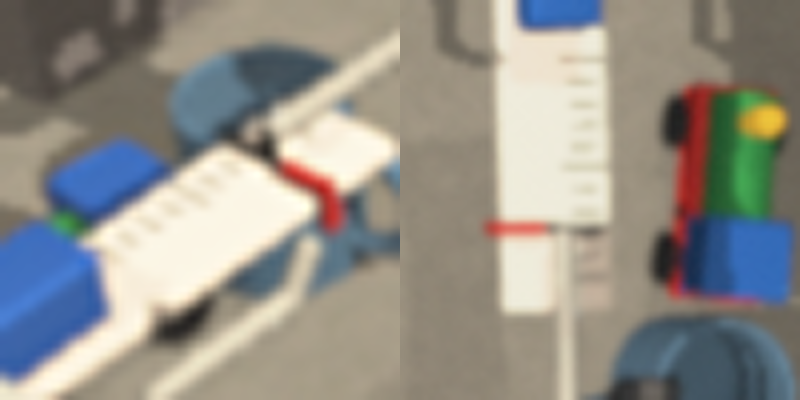

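The pointer is now in line with the red mark in both views (top crop row about 229). I'll hold it there, then ease it back.

drive_tool:
  targets: [0,0,0,0,0,0,0.15,0,0,0,0,0,0,0.15,0,0,0,0,0,0,0.15,0,0,0,0,0,0,0.15,0,0,0,0,0,0,0.15,0,0,0,0,0,0,0.15,0,0,0,0,0,0,0.15,0,0,0,0,0,0,0.15,0,0,0,0,0,0,0.15,0,0,0,0,0,0,0.15,0,0,0,0,0,0,0.15,0,0,0,0,0,0,0.15]

```text
clock: 6.77
eef_pos: [400.3, -292.2, 230.1]
tcp_rot: [3.136, 0.002, 1.578]
contact_force: [11.9, 2.9, 1.5]
opening: 0.273
```

drive_tool:
  targets: [0,0,0,0,0,0,0.15,0,0,0,0,0,0,0.15,0,0,0,0,0,0,0.15,0,0,0,0,0,0,0.15,0,0,0,0,0,0,0.15,0,0.002,0,0,0,0,0.15,0,0.005,0,0,0,0,0.15,0,0.008,0,0,0,0,0.15,0,0.011,0,0,0,0,0.15,0,0.014,0,0,0,0,0.15,0,0.017,0,0,0,0,0.15,0,0.02,0,0,0,0,0.15]

```text
clock: 7.77
eef_pos: [420.1, -292.0, 230.1]
tcp_rot: [3.137, 0.001, 1.578]
contact_force: [8.8, 2.3, 3.8]
opening: 0.269
```

drive_tool:
  targets: [0,0.003,0,0,0,0,0.15,0,0.006,0,0,0,0,0.15,0,0.009,0,0,0,0,0.15,0,0.012,0,0,0,0,0.15,0,0.015,0,0,0,0,0.15,0,0.018,0,0,0,0,0.15,0,0.021,0,0,0,0,0.15,0,0.024,0,0,0,0,0.15,0,0.027,0,0,0,0,0.15,0,0.03,0,0,0,0,0.15,0,0.033,0,0,0,0,0.15,0,0.036,0,0,0,0,0.15]

```text
clock: 8.77
eef_pos: [455.5, -291.6, 230.1]
tcp_rot: [3.138, 0.001, 1.578]
contact_force: [5.0, 2.6, 4.8]
opening: 0.273
```

drive_tool:
  targets: [0,0.003,0,0,0,0,0.15,0,0.006,0,0,0,0,0.15,0,0.009,0,0,0,0,0.15,0,0.011,0,0,0,0,0.15,0,0.013,0,0,0,0,0.15,0,0.015,0,0,0,0,0.15,0,0.017,0,0,0,0,0.15,0,0.018,0,0,0,0,0.15,0,0.019,0,0,0,0,0.15,0,0.02,0,0,0,0,0.15,0,0.0205,0,0,0,0,0.15,0,0.0205,0,0,0,0,0.15]

```text
clock: 9.77
eef_pos: [475.5, -291.4, 230.1]
tcp_rot: [3.139, 0.001, 1.578]
contact_force: [3.2, 2.6, 7.3]
opening: 0.274
```

drive_tool:
  targets: [0,0.0007,0,0,0,0,0.15,0,0.0014,0,0,0,0,0.15,0,0.002,0,0,0,0,0.15,0,0.0025,0,0,0,0,0.15,0,0.003,0,0,0,0,0.15,0,0.003,0,0,0,0,0.15]

```text
clock: 10.27
eef_pos: [478.1, -291.4, 230.1]
tcp_rot: [3.14, 0.001, 1.578]
contact_force: [0.8, 2.1, 7.4]
opening: 0.271
```

Home: the spring force has been taken over by the stop. I'll release slowly and rise.

drive_tool:
  targets: [0,0,0,0,0,0,0.3,0,0,0,0,0,0,0.35,0,0,0,0,0,0,0.5,0,0,0,0,0,0,0.7,0,0,0,0,0,0,0.7,0,0,-0.01,0,0,0,0.7,0,0,-0.03,0,0,0,0.7,0,0,-0.06,0,0,0,0.8,0,0,-0.08,0,0,0,1,0,0,-0.08,0,0,0,1,0,0,-0.08,0,0,0,1]

```text
clock: 11.18
eef_pos: [477.8, -291.5, 310.6]
tcp_rot: [3.139, 0.002, 1.578]
contact_force: [-0.3, 1.0, -0.9]
opening: 1.003
```

```bash
cat > v.py <<'E'
from h import *
import sys,pickle
a=grab_frame("scene");b=grab_frame("top")
pickle.dump((a,b),open(sys.argv[1]+".pkl","wb"))
def tile(im,x0,y0,w,h,W,H):
    t=cv2.resize(im[y0:y0+h,x0:x0+w],(W,H),interpolation=cv2.INTER_CUBIC); return t
m=np.hstack([tile(a["color"],180,130,267,200,400,300),tile(b["color"],150,150,267,200,400,300)])
m2=np.hstack([tile(a["color"],340,210,134,100,400,300),tile(b["color"],140,190,134,100,400,300)])
cv2.imwrite("pics/%s.png"%sys.argv[1],np.vstack([m,m2]))
rows((448,-112,330,1.578),(448,-112,110,1.578))
E
python3 v.py v1
```

```text
at [ 476.9 -290.9  308.5] [-3.141 -0.     1.578] F [-0.3 -0.5 -0.5] op 0.998 t 11.2833
[0.1792, -0.0277, -0.0214] [-0.001, 0.0, 0.0]
[0.1791, -0.0275, 0.1986] [-0.001, 0.0, 0.0]
```

View pics/v1.png

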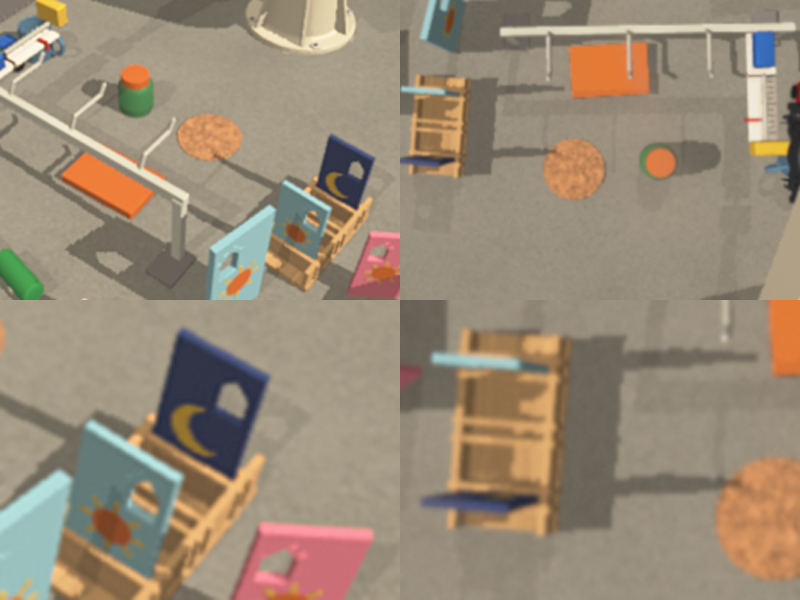

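```bash
python3 - <<'E'
from h import *
import pickle
S,T=pickle.load(open("v1.pkl","rb"))
def cen(F,lo,hi,box):
    x0,y0,x1,y1=box; h=cv2.cvtColor(F["color"],cv2.COLOR_BGR2HSV)[y0:y1,x0:x1]
    m=cv2.inRange(h,np.array(lo),np.array(hi)); m=cv2.morphologyEx(m,cv2.MORPH_CLOSE,np.ones((3,3)))
    n,l,st,c=cv2.connectedComponentsWithStats(m); k=1+st[1:,4].argmax(); ys,xs=np.nonzero(l==k)
    b=st[k]; return np.array([x0+xs.min()+xs.max()+1,0])*0+np.array([x0+(xs.min()+xs.max())/2,y0+(ys.min()+ys.max())/2]),c[k]+[x0,y0],b
cap=((4,150,90),(16,255,255))
ct=cen(T,*cap,(305,240,345,275)); cs=cen(S,*cap,(255,170,285,195)); print(ct,cs)
print("cap",tri(T,ct[1],S,cs[1]),onz(T,ct[1],80))
# coaster
co=((5,60,90),(20,200,255))
kt=cen(T,*co,(240,235,290,290)); ks=cen(S,*co,(290,200,345,240)); print(kt,ks)
print("coaster",onz(T,kt[0],3),onz(S,ks[0],3),onz(T,kt[1],3),onz(S,ks[1],3))
s=lambda x,y:np.array([x,y-300])/2.985+[340,210]; t=lambda x,y:np.array([x-400,y-300])/2.985+[140,190]
for n,a,b in(("moon+",s(269,378),t(423,498)),("moon-",s(183,330),t(512,506)),("sun+",s(182,472),t(432,355)),("sun-",s(88,423),t(522,363))):
    p,e=tri(S,a,T,b); print(n,p.round(1),round(e,1),onz(S,a,160).round(1),onz(T,b,160).round(1))
E
```

```text
(array([323.5, 258. ]), array([323.46689895, 258.05574913]), array([  9,   9,  20,  19, 287], dtype=int32)) (array([270. , 181.5]), array([269.88932806, 181.28458498]), array([  6,   4,  19,  16, 253], dtype=int32))
cap (array([ 447.41303304, -115.46089581,   72.1712693 ]), np.float64(0.25104827071825403)) [ 448.0347666  -114.66294729   80.        ]
(array([266., 262.]), array([265.69182825, 262.40858726]), array([   5,    6,   43,   43, 1444], dtype=int32)) (array([319.5, 221. ]), array([319.49695387, 221.13228895]), array([   8,    5,   44,   33, 1149], dtype=int32))
coaster [432.2502626   44.31673667   3.        ] [433.78760235  47.91622928   3.        ] [431.06368937  45.2225939    3.        ] [434.21849024  48.20081668   3.        ]
moon+ [458.  346.9 157.8] 5.3 [458.2 349.4 160. ] [459.4 343.7 160. ]
moon- [450.2 270.9 155.3] 8.3 [451.9 275.5 160. ] [452.7 266.1 160. ]
sun+ [581.1 337.1 163.2] 4.4 [576.9 338.2 160. ] [582.4 336.1 160. ]
sun- [574.1 260.7 154.3] 4.4 [577.4 264.3 160. ] [575.  257.5 160. ]
```

drive_tool:
  targets: [0.05,-0.008,0,0,0,0,1,0.1,-0.016,0,0,0,0,1,0.14,-0.024,0.03,0,0,0,1,0.176,-0.029,0.06,0,0,0,1,0.176,-0.029,0.1,0,0,0,1,0.176,-0.029,0.12,0,0,0,1,0.176,-0.029,0.14,0,0,0,1,0.176,-0.029,0.16,0,0,0,1,0.176,-0.029,0.18,0,0,0,1,0.176,-0.029,0.2,0,0,0,1,0.176,-0.029,0.212,0,0,0,1,0.176,-0.029,0.212,0,0,0,1]

```text
clock: 12.28
eef_pos: [444.7, -114.7, 93.9]
tcp_rot: [-3.135, -0.002, 1.578]
contact_force: [-0.5, 0.3, -0.5]
opening: 1.002
```

drive_tool:
  targets: [0,0,0,0,0,0,0.9,0,0,0,0,0,0,0.85,0,0,0,0,0,0,0.8,0,0,0,0,0,0,0.7,0,0,0,0,0,0,0.6,0,0,0,0,0,0,0.6,0,0,0,0,0,0,0.6]
  force: 40

```text
clock: 12.87
eef_pos: [447.8, -115.5, 98.2]
tcp_rot: [3.14, 0.001, 1.578]
contact_force: [-0.2, 0.9, 5.7]
opening: 0.779
```

drive_tool:
  targets: [0,0,-0.01,0,0,0,0.6,0,0,-0.025,0,0,0,0.6,0.02,-0.002,-0.04,0,0,0,0.6,0.05,-0.005,-0.04,0,0,0,0.6,0.08,-0.008,-0.04,0,0,0,0.6,0.11,-0.01,-0.04,0,0,0,0.6,0.14,-0.013,-0.04,0,0,0,0.6,0.155,-0.015,-0.04,0,0,0,0.6,0.162,-0.015,-0.04,0,0,0,0.6,0.162,-0.015,-0.03,0,0,0,0.6,0.162,-0.015,-0.02,0,0,0,0.6,0.162,-0.015,-0.012,0,0,0,0.6]

```text
clock: 13.87
eef_pos: [431.3, 46.4, 109.1]
tcp_rot: [3.141, 0.0, 1.578]
contact_force: [-0.1, -0.5, -1.8]
opening: 0.779
```

drive_tool:
  targets: [0,0,0.003,0,0,0,0.6,0,0,0.006,0,0,0,0.6,0,0,0.008,0,0,0,0.6,0,0,0.009,0,0,0,0.6,0,0,0.0095,0,0,0,0.6,0,0,0.0095,0,0,0,0.6]

```text
clock: 14.37
eef_pos: [431.1, 46.2, 101.1]
tcp_rot: [3.141, 0.0, 1.577]
contact_force: [-9.1, -2.1, 30.4]
opening: 0.777
```

drive_tool:
  targets: [0,0,-0.0005,0,0,0,0.6,0,0,-0.0008,0,0,0,0.6,0,0,-0.0008,0,0,0,0.85,0,0,-0.0008,0,0,0,1,0,0,-0.0008,0,0,0,1,0,0,-0.01,0,0,0,1,0,0,-0.04,0,0,0,1,0,0,-0.08,0,0,0,1,0,0,-0.12,0,0,0,1,0,0,-0.15,0,0,0,1,0,0,-0.18,0,0,0,1,0,0,-0.2,0,0,0,1]

```text
clock: 15.37
eef_pos: [431.4, 46.5, 303.1]
tcp_rot: [3.138, -0.0, 1.578]
contact_force: [0.9, 0.5, -0.1]
opening: 0.998
```

```bash
python3 - <<'E'
from h import *
# moon board: top centre (454.5,308), yaw
y=-.065
c=np.array([454.5,308]); g=c+16*np.array([np.sin(y),-np.cos(y)])*np.array([1,1]); print(g)
yaw=np.pi/2+y
rows((g[0],g[1],300,yaw),(g[0],g[1],144+54,yaw))
E
```

```text
[453.46073218 292.0337881 ]
at [431.4  46.5 303.1] [ 3.138 -0.     1.578] F [ 0.9  0.5 -0.1] op 0.998 t 15.3667
[0.2453, 0.0238, 0.0033] [0.004, 0.0, 0.072]
[0.2453, 0.0234, 0.1053] [0.004, 0.0, 0.072]
```

drive_tool:
  targets: [0.04,0.004,0,0,0,0.03,1,0.08,0.008,0,0,0,0.06,1,0.12,0.012,0,0,0,0.072,1,0.16,0.016,0,0,0,0.072,1,0.2,0.02,0,0,0,0.072,1,0.235,0.023,0,0,0,0.072,1,0.245,0.0235,0.03,0,0,0.072,1,0.245,0.0235,0.06,0,0,0.072,1,0.245,0.0235,0.085,0,0,0.072,1,0.245,0.0235,0.1,0,0,0.072,1,0.245,0.0235,0.105,0,0,0.072,1,0.245,0.0235,0.105,0,0,0.072,1]

```text
clock: 16.37
eef_pos: [452.1, 291.3, 193.7]
tcp_rot: [-3.14, 0.001, 1.506]
contact_force: [0.5, 0.4, -0.8]
opening: 1.003
```

drive_tool:
  targets: [0,0,0,0,0,0,0.8,0,0,0,0,0,0,0.6,0,0,0,0,0,0,0.4,0,0,0,0,0,0,0.25,0,0,0,0,0,0,0.18,0,0,0,0,0,0,0.12,0,0,0,0,0,0,0.06,0,0,0,0,0,0,0,0,0,0,0,0,0,0,0,0,0,0,0,0,0]
  force: 30

```text
clock: 17.2
eef_pos: [453.1, 291.8, 194.8]
tcp_rot: [3.141, -0.0, 1.506]
contact_force: [0.7, -1.2, 6.0]
opening: 0.088
```

drive_tool:
  targets: [0,0,-0.005,0,0,0,0,0,0,-0.012,0,0,0,0,0,0,-0.02,0,0,0,0,0,0,-0.03,0,0,0,0,0,0,-0.04,0,0,0,0,0,0,-0.06,0,0,0,0,0,0,-0.08,0,0,0,0,0,0,-0.1,0,0,0,0,0,0,-0.11,0,0,0,0,0,0,-0.11,0,0,0,0,0,0,-0.11,0,0,0,0]

```text
clock: 18.12
eef_pos: [452.5, 291.7, 304.7]
tcp_rot: [3.141, -0.0, 1.506]
contact_force: [-0.1, 0.6, -1.6]
opening: 0.085
```

```bash
python3 - <<'E'
from h import *
# hook1 approach: eye y = hook y; grip is 34mm to -y of eye; board x at rail -135 
h1=np.array([637.6,-51.8]); yaw=np.pi/2+.007
rows((500,h1[1]-34,304,yaw),(h1[0]-90,h1[1]-34,304,yaw))
E
```

```text
at [452.5 291.7 304.7] [ 3.141 -0.     1.506] F [-0.1  0.6 -1.6] op 0.085 t 18.1167
[-0.3736, 0.0718, 0.0005] [0.0, 0.0, -0.072]
[-0.3705, 0.1193, 0.0005] [0.0, 0.0, -0.072]
```

drive_tool:
  targets: [-0.035,0.005,0,0,0,-0.02,0,-0.07,0.012,0,0,0,-0.04,0,-0.11,0.02,0,0,0,-0.06,0,-0.15,0.03,0,0,0,-0.072,0,-0.19,0.04,0,0,0,-0.072,0,-0.23,0.048,0,0,0,-0.072,0,-0.27,0.055,0,0,0,-0.072,0,-0.31,0.06,0,0,0,-0.072,0,-0.345,0.066,0,0,0,-0.072,0,-0.365,0.07,0,0,0,-0.072,0,-0.3736,0.072,0,0,0,-0.072,0,-0.3736,0.072,0,0,0,-0.072,0]

```text
clock: 19.12
eef_pos: [499.9, -87.2, 303.1]
tcp_rot: [-3.14, -0.0, 1.575]
contact_force: [0.2, 0.5, -1.4]
opening: 0.09
```

drive_tool:
  targets: [0,0.01,0.01,0,0,0,0,0,0.02,0.025,0,0,0,0,0,0.03,0.04,0,0,0,0,0,0.03,0.05,0,0,0,0,0,0.03,0.05,0,0,0,0,0,0.03,0.05,0,0,0,0]

```text
clock: 19.62
eef_pos: [529.3, -84.6, 253.6]
tcp_rot: [-3.139, -0.001, 1.579]
contact_force: [0.5, 0.0, -1.2]
opening: 0.084
```

```bash
cat > w.py <<'E'
from h import *
import sys,pickle
a=grab_frame("scene");b=grab_frame("top")
pickle.dump((a,b),open(sys.argv[1]+".pkl","wb"))
x,y,x2,y2=map(int,sys.argv[2:6])
cr=lambda im,x,y:cv2.resize(im[y:y+80,x:x+80],(400,400),interpolation=cv2.INTER_CUBIC)
cv2.imwrite("pics/%s.png"%sys.argv[1],np.hstack([cr(a["color"],x,y),cr(b["color"],x2,y2)]))
s=sense(); print(s["eef_pos"].round(1),s["tcp_rot"].round(3),s["contact_force"].round(1),round(s["opening"],3),s["clock"])
E
python3 w.py w1 215 140 270 160
```

```text
[530.  -85.1 254.9] [ 3.142 -0.     1.578] [-0.4 -0.2 -0.6] 0.088 19.7167
```

View pics/w1.png

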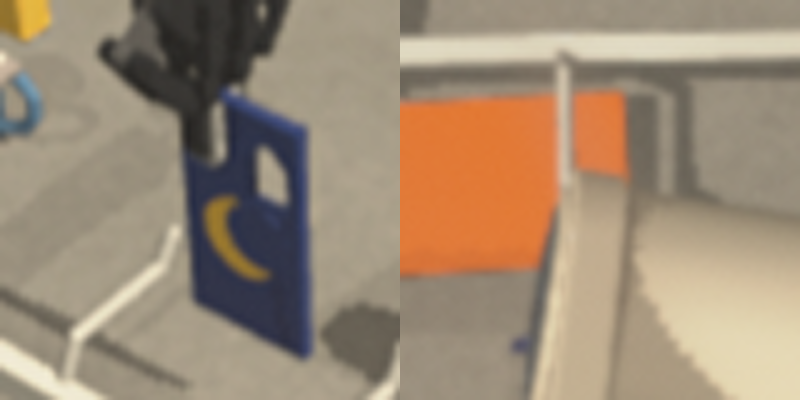

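```bash
cat > eye.py <<'E'
from h import *
import pickle
S,T=pickle.load(open("w1.pkl","rb"))
def onx(f,uv,x):
    o,v=ray(f,uv); return o+v*(x-o[0])/v[0]
s=lambda x,y:np.array([x,y])/5+[215,140]; t=lambda x,y:np.array([x-400,y])/5+[270,160]
print("eye",onx(S,s(258,143),534)); print("board corners topR,botR,botL,topL(hid)",[onx(S,s(*p),534).round(1) for p in((306,128),(305,355),(192,298),(224,92))])
print("hole bottom corners",[onx(S,s(*p),534).round(1) for p in((284,208),(258,190))])
for z in (175,185,193): print("tip",onz(S,s(176,228),z),onz(T,t(567,183),z))
print("hook flat end bend",onz(S,s(160,268),179),onz(S,s(75,333),179),"top root",onz(T,t(563,62),179))
for y in (-51.8,-55,-48): print(y,[ (proj(S,[[x,y,z]])[0]-[215,140])*5 for x,z in((597.6,191),(607.6,177),(667.6,177))],[ (proj(T,[[x,y,z]])[0]-[270,160])*5+[400,0] for x,z in((597.6,191),(607.6,177),(667.6,177))])
E
python3 eye.py
```

```text
eye [534.         -50.53267537 203.00687297]
board corners topR,botR,botL,topL(hid) [array([534. , -20.3, 226.4]), array([534. , -24.5,  75.8]), array([ 534. , -102. ,   72.9]), array([534. , -70.8, 224.6])]
hole bottom corners [array([534. , -35.4, 169.6]), array([534. , -51.8, 172.9])]
tip [582.0962093  -63.54721599 175.        ] [608.72053184 -54.87390512 175.        ]
tip [590.57352485 -55.4026408  185.        ] [607.90342277 -54.20799455 185.        ]
tip [597.3553773  -48.88698065 193.        ] [607.24973551 -53.67526609 193.        ]
hook flat end bend [611.93222922 -47.32765199 179.        ] [669.14424921 -48.86319574 179.        ] top root [669.23547037 -53.1931201  179.        ]
-51.8 [array([171.25036086, 229.06460813]), array([159.20453432, 262.51635919]), array([ 72.99918151, 331.6669446 ])] [array([563.11540436, 202.85383096]), array([561.14633334, 184.94066398]), array([560.00588699,  65.81162949])]
-55 [array([166.14312814, 226.3975146 ]), array([154.13551781, 259.81082169]), array([ 67.8972718, 328.7684036])] [array([569.59613907, 202.81588351]), array([567.53536834, 184.90359901]), array([566.37508464,  65.77722851])]
-48 [array([177.33508895, 232.24232246]), array([165.24365943, 265.73975089]), array([ 79.07849273, 335.12058234])] [array([555.41878801, 202.89907607]), array([553.55864569, 184.98490202]), array([552.44176253,  65.85300837])]
```

```bash
cat > bf.py <<'E'
from h import *
import pickle,sys
from scipy.optimize import minimize
H=np.array([[6,94],[30,94],[30,122],[18,134],[6,122]],float); O=np.array([[-38,0],[38,0],[38,150],[-38,150]],float)
def w(p,x,q): # q=y0,z0,roll,yaw ; eye at (y0,z0)
    a=q[2]; d=p-[18,134]; c,s=np.cos(a),np.sin(a)
    yy=d[:,0]*c-d[:,1]*s; zz=d[:,0]*s+d[:,1]*c
    return np.c_[np.full(len(p),x),yy+q[0],zz+q[1]]
def render(f,X,q,box,k=8):
    x0,y0,x1,y1=box; P=lambda a:(np.round(((proj(f,a)-[x0,y0]+.5)*k-.5)*16)).astype(np.int32)
    m=np.zeros(((y1-y0)*k,(x1-x0)*k),np.uint8)
    pts=np.vstack([P(w(O,X-4,q)),P(w(O,X+4,q))]); cv2.fillConvexPoly(m,cv2.convexHull(pts),1,shift=4)
    hm=[]
    for x in(X-4,X+4):
        t=np.zeros_like(m); cv2.fillPoly(t,[P(w(H,x,q))],1,shift=4); hm.append(t)
    m[(hm[0]&hm[1])>0]=0
    return cv2.resize(m.astype(np.float32),(x1-x0,y1-y0),interpolation=cv2.INTER_AREA)
def fit(f,X,lo,hi,box,ex,q0):
    x0,y0,x1,y1=box; h=cv2.cvtColor(f["color"],cv2.COLOR_BGR2HSV)[y0:y1,x0:x1]
    m=(cv2.inRange(h,np.array(lo),np.array(hi))>0).astype(np.float32)
    extra=ex(h) ; m=np.maximum(m,extra)
    V=np.ones_like(m)
    def c(q): return (np.abs(render(f,X,q,box)-m)*V).sum()
    best=None
    r=minimize(c,q0,method="Nelder-Mead",options=dict(initial_simplex=np.array([q0]+[np.array(q0)+d for d in np.diag([8,8,.06])])))
    return r,m,render(f,X,r.x,box)
E
python3 - <<'E'
from bf import *
S,T=pickle.load(open("w1.pkl","rb"))
# rows below the fingers only: y>=172 raw
box=(240,160,290,215)
hs=cv2.cvtColor(S["color"],cv2.COLOR_BGR2HSV)
yel=lambda h:((h[...,0]>15)&(h[...,0]<32)&(h[...,1]>140)).astype(np.float32)
r,m,g=fit(S,530,(105,90,20),(130,255,160),box,yel,[-51,204,0.])
print(r.x.round(3),r.fun)
for a,b in zip(m[::2],g[::2]): print("".join(".#"[int(v>.5)] for v in a)," ","".join(".#"[int(v>.5)] for v in b))
E
```

```text
[-6.21000e+00  4.23473e+02 -1.52000e-01] 311.0
....................####..........................   ..................................................
.....................#######......................   ..................................................
.....................#..########..................   ..................................................
.......................#...#.#######..............   ..................................................
......................##.#...###.###..............   ..................................................
.....................####......#.###..............   ..................................................
.....................#..........####..............   ..................................................
.............###.................###..............   ..................................................
.............##...#..............###..............   ..................................................
.............##.##................##..............   ..................................................
.............
[... 1158 characters left out ...]
........#..............   ..................................................
...................................#..............   ..................................................
...................................#..............   ..................................................
...................................#..............   ..................................................
...................................#..............   ..................................................
..................................................   ..................................................
..................................................   ..................................................
```

```bash
cat > b1.py <<'E'
from bf import *
S,T=pickle.load(open("w1.pkl","rb"))
box=(240,171,290,215)
def ex(h):
    x0,y0,x1,y1=box; c=S["color"][y0:y1,x0:x1].astype(int)
    m=(((c[...,0]-c[...,2])>12)|((h[...,0]>15)&(h[...,0]<32)&(h[...,1]>140))).astype(np.float32); m[:,:12]=0; return m
r,m,g=fit(S,530,(0,0,0),(0,0,0),box,ex,[-51,204,0.])
print(r.x.round(3),r.fun)
for a,b in zip(m,g): print("".join(".#"[int(v>.5)] for v in a)," ","".join(".#"[int(v>.5)] for v in b))
E
python3 b1.py
```

```text
[-4.92100e+01  2.09192e+02  2.10000e-02] 158.78125
............#........#####.....#####..............   ...........###############....######..............
............###.....######......####..............   ...........###############.....#####..............
............#####..#######......####..............   ...........###############......####..............
............##############.......###..............   ...........###############......####..............
.............#############.......###..............   ...........###############......####..............
.............#############.......###..............   ............###############.....####..............
.............#############.......###..............   ............################....####..............
.............#######.#####.......###..............   ............##################..####..............
.............####......#####.....###..............   ............#########################.............
.............###..###..#######...###..............   ............#########################.............
.........
[... 2826 characters left out ...]
....######.............   ...............................#######............
.................................####.............   .................................#####............
..................................###.............   ..................................###.............
..................................................   ..................................................
..................................................   ..................................................
..................................................   ..................................................
..................................................   ..................................................
```

drive_tool:
  targets: [0,0.01,0.002,0,0,0,0,0,0.02,0.002,0,0,0,0,0,0.03,0.002,0,0,0,0,0,0.04,0.002,0,0,0,0,0,0.047,0.002,0,0,0,0,0,0.054,0.002,0,0,0,0,0,0.061,0.002,0,0,0,0,0,0.068,0.002,0,0,0,0,0,0.075,0.002,0,0,0,0,0,0.08,0.002,0,0,0,0,0,0.08,0.002,0,0,0,0]

```text
clock: 20.63
eef_pos: [611.3, -85.1, 252.4]
tcp_rot: [3.141, 0.0, 1.578]
contact_force: [-0.3, -0.9, -1.0]
opening: 0.09
```

```bash
python3 w.py w2 195 150 270 160
```

```text
[610.2 -85.  252.2] [-3.141 -0.     1.578] [ 0.5 -0.1 -1. ] 0.089 20.7333
```

View pics/w2.png

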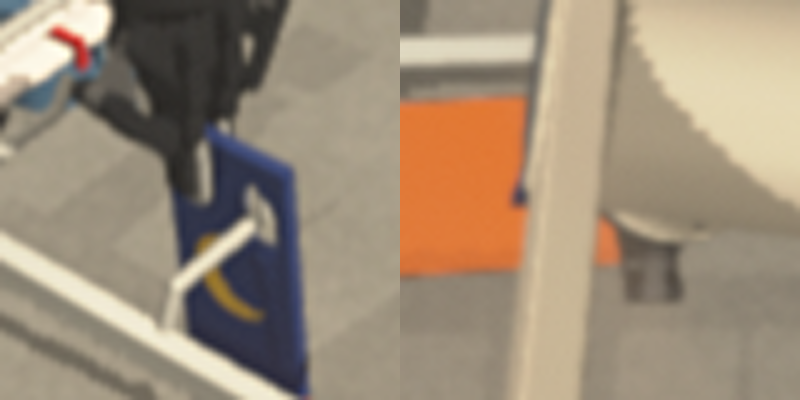

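drive_tool:
  targets: [0,0.006,0,0,0,0,0,0,0.012,0,0,0,0,0,0,0.018,0,0,0,0,0,0,0.024,0,0,0,0,0,0,0.027,0,0,0,0,0,0,0.027,0.004,0,0,0,0,0,0.027,0.008,0,0,0,0,0,0.027,0.012,0,0,0,0,0,0.027,0.015,0,0,0,0,0,0.027,0.016,0,0,0,0,0,0.027,0.016,0,0,0,0]

```text
clock: 21.65
eef_pos: [637.0, -84.8, 235.9]
tcp_rot: [-3.141, -0.0, 1.578]
contact_force: [-0.1, 1.1, -0.1]
opening: 0.091
```

```bash
cat > tilt.py <<'E'
from h import *
import sys
hy,A=float(sys.argv[1]),float(sys.argv[2])
p=sense()["eef_pos"]; d=p[1]-hy,p[2]-175
n=6
rows(*[(p[0],hy+d[0]*np.cos(a)-d[1]*np.sin(a),175+d[0]*np.sin(a)+d[1]*np.cos(a),np.pi/2+.007,a) for a in np.linspace(0,A,n+1)[1:]])
E
python3 tilt.py -51.8 0.33
```

```text
at [637.  -84.8 235.9] [-3.141 -0.     1.578] F [-0.1  1.1 -0.1] op 0.091 t 21.65
[-0.0033, 0.0, 0.0019] [-0.001, 0.055, 0.0]
[-0.0065, 0.0, 0.004] [-0.002, 0.11, 0.0]
[-0.0096, -0.0001, 0.0063] [-0.002, 0.165, 0.0]
[-0.0125, -0.0001, 0.0087] [-0.002, 0.22, 0.0]
[-0.0153, -0.0001, 0.0113] [-0.003, 0.275, 0.0]
[-0.018, -0.0001, 0.014] [-0.003, 0.33, 0.0]
```

drive_tool:
  targets: [-0.0033,0,0.0019,0,0.055,0,0,-0.0065,0,0.004,0,0.11,0,0,-0.0096,0,0.0063,0,0.165,0,0,-0.0125,0,0.0087,0,0.22,0,0,-0.0153,0,0.0113,0,0.275,0,0,-0.018,0,0.014,0,0.33,0,0,-0.018,0,0.014,0,0.33,0,0,-0.018,0,0.014,0,0.33,0,0]

```text
clock: 22.32
eef_pos: [637.3, -103.6, 222.1]
tcp_rot: [-3.141, -0.329, 1.576]
contact_force: [0.3, 0.4, -1.2]
opening: 0.088
```

```bash
python3 - <<'E'
from h import *
p=sense()["eef_pos"]
rows(*[(p[0],p[1],p[2]-d,np.pi/2+.007,.33) for d in (2,10)],(p[0],p[1]+10,p[2],np.pi/2+.007,.33))
E
```

```text
at [ 637.3 -103.6  222.1] [-3.141 -0.329  1.576] F [ 0.3  0.4 -1.2] op 0.088 t 22.3167
[-0.0006, 0.0, 0.0019] [-0.002, 0.001, -0.002]
[-0.0032, 0.0, 0.0095] [-0.002, 0.001, -0.002]
[0.0095, 0.0001, 0.0032] [-0.002, 0.001, -0.002]
```

drive_tool:
  targets: [-0.0003,0,0.001,0,0,0,0,-0.0006,0,0.002,0,0,0,0,-0.0008,0,0.0025,0,0,0,0,-0.0008,0,0.0025,0,0,0,0]

```text
clock: 22.65
eef_pos: [638.0, -102.8, 220.8]
tcp_rot: [3.14, -0.328, 1.579]
contact_force: [0.4, -2.6, 3.9]
opening: 0.087
```

drive_tool:
  targets: [0.0002,0,-0.0005,0,0,0,0.08,0.0002,0,-0.0005,0,0,0,0.1,0.0002,0,-0.0005,0,0,0,0.12,0.0002,0,-0.0005,0,0,0,0.14,0.0002,0,-0.0005,0,0,0,0.17,0.0002,0,-0.0005,0,0,0,0.2,0.0002,0,-0.0005,0,0,0,0.25,0.0002,0,-0.0005,0,0,0,0.3,0.0002,0,-0.0005,0,0,0,0.3,0.0002,0,-0.0005,0,0,0,0.3]

```text
clock: 23.48
eef_pos: [637.4, -102.8, 220.3]
tcp_rot: [-3.142, -0.33, 1.578]
contact_force: [-0.8, -0.5, -0.3]
opening: 0.3
```

```bash
python3 w.py w3 195 150 270 160
```

```text
[ 637.4 -102.8  220.3] [-3.142 -0.33   1.578] [-0.3  0.3  0.9] 0.298 23.5833
```

View pics/w3.png

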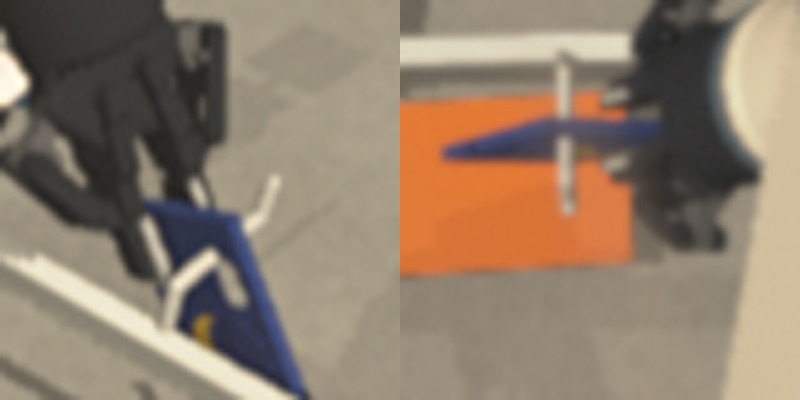

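The moon board hangs on the middle hook, leaning as expected, with the fingers clear on both sides. I'll retract along the tool axis.

drive_tool:
  targets: [0,0,-0.004,0,0,0,0.3,0,0,-0.01,0,0,0,0.3,0,0,-0.02,0,0,0,0.3,0,0,-0.035,0,0,0,0.3,0,0,-0.055,0,0,0,0.3,0,0,-0.08,0,0,0,0.3,0,0,-0.11,0,0,0,0.5,0,0,-0.14,0,-0.11,0,0.7,0,0,-0.14,0,-0.22,0,1,0,0,-0.14,0,-0.33,0,1,0,0,-0.14,0,-0.33,0,1]

```text
clock: 24.5
eef_pos: [638.2, -147.1, 355.3]
tcp_rot: [3.138, 0.006, 1.579]
contact_force: [1.0, 0.9, -0.3]
opening: 0.978
```

```bash
python3 - <<'E'
from h import *
y=-.065; c=np.array([577.5,300]); g=c+16*np.array([np.sin(y),-np.cos(y)]); print(g)
rows((570,100,320,np.pi/2+y),(g[0],g[1],300,np.pi/2+y),(g[0],g[1],198,np.pi/2+y))
E
```

```text
[576.46073218 284.0337881 ]
at [ 638.2 -147.1  355.3] [3.138 0.006 1.579] F [ 1.   0.9 -0.3] op 0.978 t 24.5
[0.2478, -0.0662, 0.0337] [0.004, 0.005, 0.074]
[0.4319, -0.0582, 0.0527] [0.004, 0.005, 0.074]
[0.4325, -0.0585, 0.1547] [0.004, 0.005, 0.074]
```

```bash
python3 - <<'E'
from h import *
import pickle
S,T=pickle.load(open("v1.pkl","rb"))
k=1.4196
print(tri(S,np.array((516,382))/k,T,np.array((235,247))/k),tri(S,np.array((455,414))/k,T,np.array((247,195))/k))
print(onz(T,np.array((268,262))/k,0),onz(T,np.array((275,215))/k,0))
E
```

```text
(array([662.86548576, 289.10586013, 204.06478349]), np.float64(7.371936704944748)) (array([755.98197942, 261.35024344, 211.43335525]), np.float64(6.021959163230852))
[661.1612854  272.00542742   0.        ] [760.03110506 257.89185051   0.        ]
```

drive_tool:
  targets: [0.04,-0.011,0.005,0,0,0,0.4,0.08,-0.022,0.01,0,0,0.03,0.4,0.12,-0.033,0.015,0,0,0.074,0.4,0.16,-0.044,0.02,0,0,0.074,0.4,0.2,-0.055,0.03,0,0,0.074,0.4,0.248,-0.066,0.034,0,0,0.074,0.4,0.248,-0.066,0.034,0,0,0.074,0.4,0.248,-0.066,0.034,0,0,0.074,0.4]

```text
clock: 25.17
eef_pos: [569.1, 101.7, 318.6]
tcp_rot: [-3.139, -0.003, 1.507]
contact_force: [-0.3, -1.0, -0.0]
opening: 0.399
```

drive_tool:
  targets: [0.04,-0.001,0,0,0,0,0.5,0.08,-0.002,0,0,0,0,0.5,0.12,-0.003,0,0,0,0,0.5,0.16,-0.004,0,0,0,0,0.5,0.1824,-0.0043,0.02,0,0,0,0.5,0.1824,-0.0043,0.05,0,0,0,0.5,0.1824,-0.0043,0.08,0,0,0,0.5,0.1824,-0.0043,0.1,0,0,0,0.5,0.1824,-0.0043,0.115,0,0,0,0.5,0.1824,-0.0043,0.122,0,0,0,0.5,0.1824,-0.0043,0.122,0,0,0,0.5]

```text
clock: 26.08
eef_pos: [578.1, 280.0, 195.1]
tcp_rot: [-3.138, 0.001, 1.502]
contact_force: [-1.1, 0.6, 0.2]
opening: 0.497
```

drive_tool:
  targets: [0,0,0,0,0,0,0.4,0,0,0,0,0,0,0.3,0,0,0,0,0,0,0.22,0,0,0,0,0,0,0.16,0,0,0,0,0,0,0.1,0,0,0,0,0,0,0.05,0,0,0,0,0,0,0,0,0,0,0,0,0,0,0,0,0,0,0,0,0]
  force: 30

```text
clock: 26.83
eef_pos: [578.3, 281.9, 197.6]
tcp_rot: [3.14, -0.001, 1.504]
contact_force: [-0.6, -0.2, 6.2]
opening: 0.089
```

drive_tool:
  targets: [0,0,-0.005,0,0,0,0,0,0,-0.012,0,0,0,0,0,0,-0.02,0,0,0,0,0,0,-0.03,0,0,0,0,0,0,-0.04,0,0,0,0,0,0,-0.06,0,0,0,0,0,0,-0.08,0,0,0,0,0,0,-0.1,0,0,0,0,0,0,-0.11,0,0,0,0,0,0,-0.11,0,0,0,0,0,0,-0.11,0,0,0,0]

```text
clock: 27.75
eef_pos: [578.0, 281.7, 307.2]
tcp_rot: [3.141, -0.001, 1.504]
contact_force: [-0.2, 0.3, -0.8]
opening: 0.091
```

```bash
python3 - <<'E'
from h import *
yaw=np.pi/2+.007
rows((500,250,306,yaw),(530,83.2-34,306,yaw),(530,83.2-34,253,yaw))
E
```

```text
at [578.  281.7 307.2] [ 3.141e+00 -1.000e-03  1.504e+00] F [-0.2  0.3 -0.8] op 0.091 t 27.75
[-0.0369, -0.0757, 0.0011] [0.001, -0.001, -0.074]
[-0.2352, -0.0323, 0.001] [0.001, -0.001, -0.074]
[-0.2352, -0.0324, 0.054] [0.001, -0.001, -0.074]
```

drive_tool:
  targets: [-0.009,-0.019,0,0,0,-0.02,0,-0.018,-0.038,0,0,0,-0.04,0,-0.03,-0.057,0,0,0,-0.06,0,-0.045,-0.074,0,0,0,-0.074,0,-0.075,-0.069,0,0,0,-0.074,0,-0.11,-0.062,0,0,0,-0.074,0,-0.15,-0.052,0,0,0,-0.074,0,-0.19,-0.042,0.01,0,0,-0.074,0,-0.22,-0.036,0.025,0,0,-0.074,0,-0.237,-0.0324,0.042,0,0,-0.074,0,-0.237,-0.0324,0.052,0,0,-0.074,0,-0.237,-0.0324,0.052,0,0,-0.074,0]

```text
clock: 28.75
eef_pos: [527.9, 46.5, 251.5]
tcp_rot: [-3.136, 0.0, 1.575]
contact_force: [-1.0, 0.7, -0.2]
opening: 0.091
```

```bash
python3 w.py w4 270 175 210 160
```

```text
[529.3  48.  254. ] [-3.14  -0.     1.578] [-0.3  0.6 -1.1] 0.09 28.85
```

View pics/w4.png

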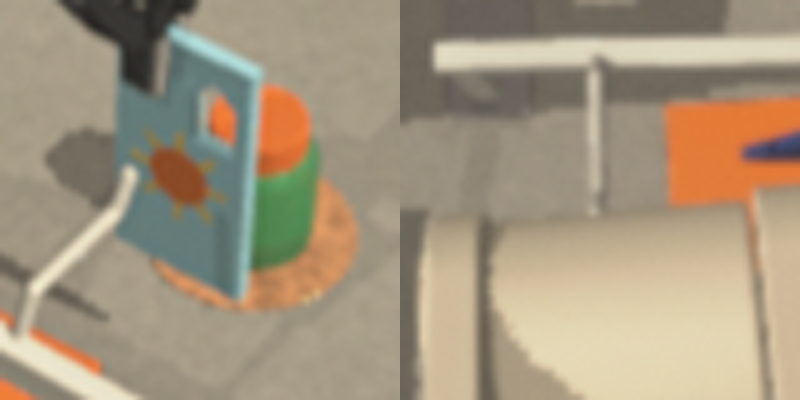

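```bash
python3 - <<'E'
from bf import *
S,T=pickle.load(open("w4.pkl","rb"))
def onx(f,uv,x):
    o,v=ray(f,uv); return o+v*(x-o[0])/v[0]
s=lambda x,y:np.array([x,y])/5+[270,175]
for n,p in(("botR",(241,299)),("botL",(117,236)),("topR",(250,76)),("holeBR",(232,147)),("eye",(208,88))): print(n,onx(S,s(*p),533).round(1))
for y in (78,80,83,86): print(y,[((proj(S,[[x,y,z]])[0]-[270,175])*5).round() for x,z in((597,191),(607,177),(667,177))])
box=(290,192,330,240)
def ex(h):
    x0,y0,x1,y1=box; c=S["color"][y0:y1,x0:x1].astype(int)
    m=((c[...,0]-c[...,2])>12).astype(np.uint8); m=cv2.morphologyEx(m,cv2.MORPH_OPEN,np.ones((2,2)))
    return m.astype(np.float32)
r,m,g=fit(S,529.5,(0,0,0),(0,0,0),box,ex,[84,205,0.])
print(r.x.round(3),r.fun)
for a,b in zip(m,g): print("".join(".#"[int(v>.5)] for v in a)," ","".join(".#"[int(v>.5)] for v in b))
E
```

```text
botR [533.  107.7  70.8]
botL [533.   31.2  67.9]
topR [533.  103.9 214.8]
holeBR [533.   96.8 167.2]
eye [533.   81.8 195.8]
78 [array([118., 169.]), array([104., 204.]), array([ 20., 281.])]
80 [array([121., 171.]), array([107., 206.]), array([ 23., 283.])]
83 [array([127., 173.]), array([113., 208.]), array([ 29., 286.])]
86 [array([132., 176.]), array([118., 211.]), array([ 34., 290.])]
[8.47000e+01 2.05157e+02 4.80000e-02] 381.703125
.....##........#######...#######........   ....#################....#######........
.....##........#######...#######........   ....#################....#######........
.....###.......######.....######........   ....#################.....######........
.....#####....######.......#####........   ....#################......#####........
.....###############........####........   ....#################.......####........
.....###############........####........   ....#################.......####........
.....###############.........###........   ....#################.......####........
.....###############.........###........   ....#################.....
[... 2674 characters left out ...]
.........###########........
.......................#######..........   .......................#########........
.........................#####..........   .........................#######........
...........................##...........   ...........................####.........
........................................   .............................#..........
........................................   ........................................
........................................   ........................................
........................................   ........................................
........................................   ........................................
```

drive_tool:
  targets: [0,0.01,0,0,0,0,0,0,0.02,0,0,0,0,0,0,0.03,0,0,0,0,0,0,0.04,0,0,0,0,0,0,0.047,0,0,0,0,0,0,0.054,0,0,0,0,0,0,0.061,0,0,0,0,0,0,0.068,0,0,0,0,0,0,0.075,0,0,0,0,0,0,0.08,0,0,0,0,0,0,0.08,0,0,0,0]

```text
invalid input at $.targets: expected a multiple of 7 numbers
```

```bash
python3 w.py w5 255 185 210 160
```

```text
[529.9  48.5 255.1] [ 3.141 -0.     1.579] [ 0.2 -0.1  0.1] 0.091 28.95
```

View pics/w5.png

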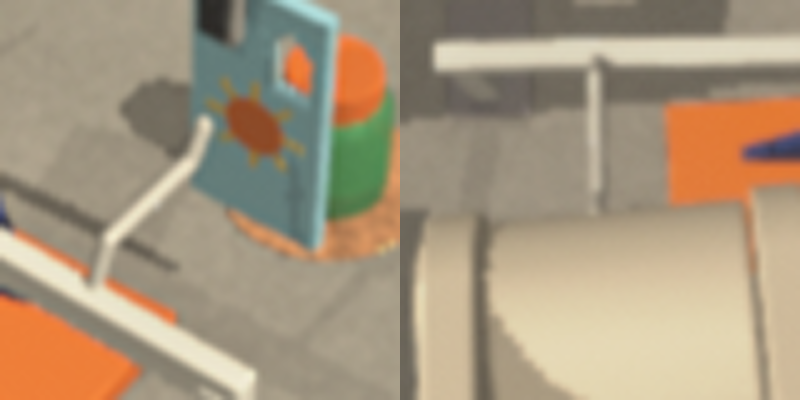

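The call was refused because of its number count, so nothing moved. Retrying.

drive_tool:
  targets: [0,0.01,0.001,0,0,0,0,0,0.02,0.0015,0,0,0,0,0,0.03,0.0015,0,0,0,0,0,0.04,0.0015,0,0,0,0,0,0.047,0.0015,0,0,0,0,0,0.054,0.0015,0,0,0,0,0,0.061,0.0015,0,0,0,0,0,0.068,0.0015,0,0,0,0,0,0.075,0.0015,0,0,0,0,0,0.08,0.0015,0,0,0,0,0,0.08,0.0015,0,0,0,0]

```text
clock: 29.87
eef_pos: [610.8, 47.9, 253.3]
tcp_rot: [3.141, -0.0, 1.578]
contact_force: [-0.9, 0.8, -1.5]
opening: 0.086
```

```bash
python3 w.py w6 255 185 210 160
```

```text
[609.7  47.9 253.1] [-3.141  0.     1.578] [ 0.7 -0.1 -1.1] 0.089 29.9667
```

View pics/w6.png

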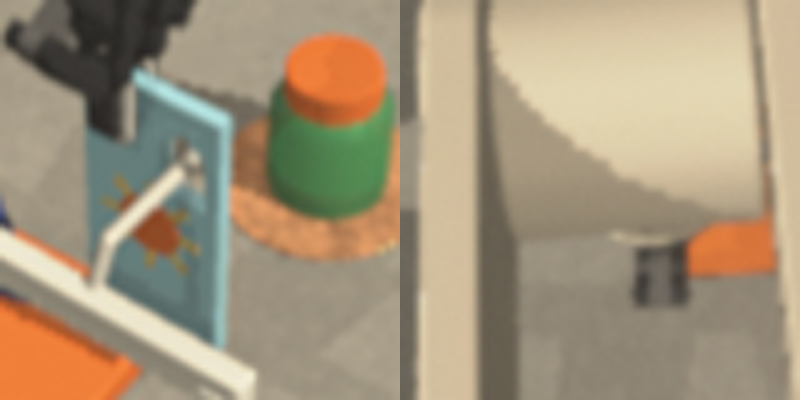

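The sun board is threaded on the left hook with no contact force. The bottle stands on the coaster.

drive_tool:
  targets: [0,0.006,0,0,0,0,0,0,0.012,0,0,0,0,0,0,0.018,0,0,0,0,0,0,0.024,0,0,0,0,0,0,0.027,0,0,0,0,0,0,0.027,0.004,0,0,0,0,0,0.027,0.008,0,0,0,0,0,0.027,0.012,0,0,0,0,0,0.027,0.014,0,0,0,0,0,0.027,0.014,0,0,0,0]

```text
clock: 30.8
eef_pos: [636.2, 48.1, 238.3]
tcp_rot: [-3.14, 0.0, 1.578]
contact_force: [1.0, -0.4, -0.2]
opening: 0.088
```

```bash
python3 tilt.py 83.6 0.33
```

```text
at [636.2  48.1 238.3] [-3.14   0.     1.578] F [ 1.  -0.4 -0.2] op 0.088 t 30.8
[-0.0034, 0.0, 0.002] [-0.002, 0.055, 0.0]
[-0.0067, 0.0, 0.0043] [-0.002, 0.11, 0.0]
[-0.0099, -0.0001, 0.0067] [-0.003, 0.165, 0.0]
[-0.013, -0.0001, 0.0093] [-0.003, 0.22, 0.0]
[-0.0159, -0.0001, 0.012] [-0.003, 0.275, 0.0]
[-0.0186, -0.0001, 0.0149] [-0.004, 0.33, 0.0]
```

drive_tool:
  targets: [-0.0034,0,0.002,0,0.055,0,0,-0.0067,0,0.0043,0,0.11,0,0,-0.0099,0,0.0067,0,0.165,0,0,-0.013,0,0.0093,0,0.22,0,0,-0.0159,0,0.012,0,0.275,0,0,-0.0186,0,0.0149,0,0.33,0,0,-0.0186,0,0.0149,0,0.33,0,0,-0.0186,0,0.0149,0,0.33,0,0]

```text
clock: 31.47
eef_pos: [636.7, 28.8, 224.1]
tcp_rot: [-3.141, -0.329, 1.576]
contact_force: [-0.9, -0.2, -0.3]
opening: 0.091
```

drive_tool:
  targets: [-0.0003,0,0.001,0,0,0,0,-0.0006,0,0.002,0,0,0,0,-0.0008,0,0.0025,0,0,0,0,-0.0008,0,0.0025,0,0,0,0]

```text
clock: 31.8
eef_pos: [637.0, 30.1, 222.0]
tcp_rot: [3.141, -0.329, 1.579]
contact_force: [0.1, -0.6, 0.3]
opening: 0.092
```

drive_tool:
  targets: [-0.0003,0,0.0007,0,0,0,0,-0.0004,0,0.0012,0,0,0,0,-0.0004,0,0.0012,0,0,0,0,-0.0004,0,0.0012,0,0,0,0]

```text
clock: 32.13
eef_pos: [637.1, 29.5, 220.7]
tcp_rot: [3.141, -0.33, 1.578]
contact_force: [0.3, -1.1, 1.2]
opening: 0.089
```

drive_tool:
  targets: [-0.0002,0,0.0005,0,0,0,0,-0.0003,0,0.0009,0,0,0,0,-0.0003,0,0.0009,0,0,0,0,-0.0003,0,0.0009,0,0,0,0]

```text
clock: 32.47
eef_pos: [637.2, 29.3, 219.8]
tcp_rot: [3.141, -0.33, 1.578]
contact_force: [0.1, -4.6, 4.6]
opening: 0.088
```

drive_tool:
  targets: [0,0,-0.0005,0,0,0,0.08,0,0,-0.0005,0,0,0,0.1,0,0,-0.0005,0,0,0,0.12,0,0,-0.0005,0,0,0,0.14,0,0,-0.0005,0,0,0,0.17,0,0,-0.0005,0,0,0,0.2,0,0,-0.0005,0,0,0,0.25,0,0,-0.0005,0,0,0,0.3,0,0,-0.0005,0,0,0,0.3,0,0,-0.0005,0,0,0,0.3]

```text
clock: 33.3
eef_pos: [636.9, 29.4, 220.0]
tcp_rot: [3.142, -0.33, 1.578]
contact_force: [0.2, -0.2, -0.4]
opening: 0.303
```

drive_tool:
  targets: [0,0,-0.004,0,0,0,0.3,0,0,-0.01,0,0,0,0.3,0,0,-0.02,0,0,0,0.3,0,0,-0.035,0,0,0,0.3,0,0,-0.055,0,0,0,0.3,0,0,-0.08,0,0,0,0.3,0,0,-0.11,0,0,0,0.5,0,0,-0.14,0,-0.11,0,0.5,0,0,-0.14,0,-0.22,0,0.5,0,0,-0.14,0,-0.33,0,0.5,0,0,-0.14,0,-0.33,0,0.5]

```text
clock: 34.22
eef_pos: [637.6, -14.9, 354.9]
tcp_rot: [3.138, 0.005, 1.579]
contact_force: [-0.3, -0.0, 0.4]
opening: 0.498
```

drive_tool:
  targets: [0,-0.04,-0.01,0,0,0,0.5,0,-0.08,-0.02,0,0,0,0.5,0,-0.12,-0.03,0,0,0,0.5,0,-0.16,-0.03,0,0,0,0.5,0,-0.2,-0.03,0,0,0,0.5,0,-0.24,-0.03,0,0,0,0.5,0.04,-0.26,-0.03,0,0,0,0.5,0.08,-0.26,-0.03,0,0,0,0.5,0.12,-0.26,-0.03,0,0,0,0.5,0.16,-0.26,-0.03,0,0,0,0.5,0.2,-0.26,-0.03,0,0,0,0.5,0.24,-0.26,-0.03,0,0,0,0.5]

```text
clock: 35.22
eef_pos: [374.6, 224.2, 382.9]
tcp_rot: [-3.14, -0.003, 1.578]
contact_force: [1.0, -0.1, -0.1]
opening: 0.503
```

drive_tool:
  targets: [0.04,0,0,0,0,0,0.5,0.08,0,0,0,0,0,0.5,0.12,0,0,0,0,0,0.5,0.16,0,0,0,0,0,0.5,0.2,0,0,0,0,0,0.5,0.2,0,0,0,0,0,0.5,0.2,0,0,0,0,0,0.5,0.2,0,0,0,0,0,0.5,0.2,0,0,0,0,0,0.5,0.2,0,0,0,0,0,0.5]

```text
clock: 36.05
eef_pos: [374.3, 421.0, 382.7]
tcp_rot: [-3.141, -0.0, 1.576]
contact_force: [-0.8, -0.3, 0.6]
opening: 0.499
```

```bash
python3 - <<'E'
from h import *
import pickle
a=grab_frame("scene");b=grab_frame("top")
pickle.dump((a,b),open("f1.pkl","wb"))
m=np.hstack([cv2.resize(a["color"][110:320,160:440],(800,600),interpolation=2)[:,:],])
t=cv2.resize(b["color"][150:290,140:440],(343*2,320),interpolation=2)
out=np.full((600,800,3),0,np.uint8); out[:320,:400]=cv2.resize(a["color"][110:334,160:440],(400,320)); out[:320,400:]=cv2.resize(b["color"][150:290,140:440][:,50:225],(400,320))
out[320:,:400]=cv2.resize(a["color"][140:210,195:295],(400,280),interpolation=2); out[320:,400:]=cv2.resize(a["color"][160:230,250:350],(400,280),interpolation=2)
cv2.imwrite("pics/f1.png",out); print(sense()["eef_pos"],sense()["clock"])
E
```

```text
[374.35331069 421.27273053 382.76521205] 36.15
```

View pics/f1.png

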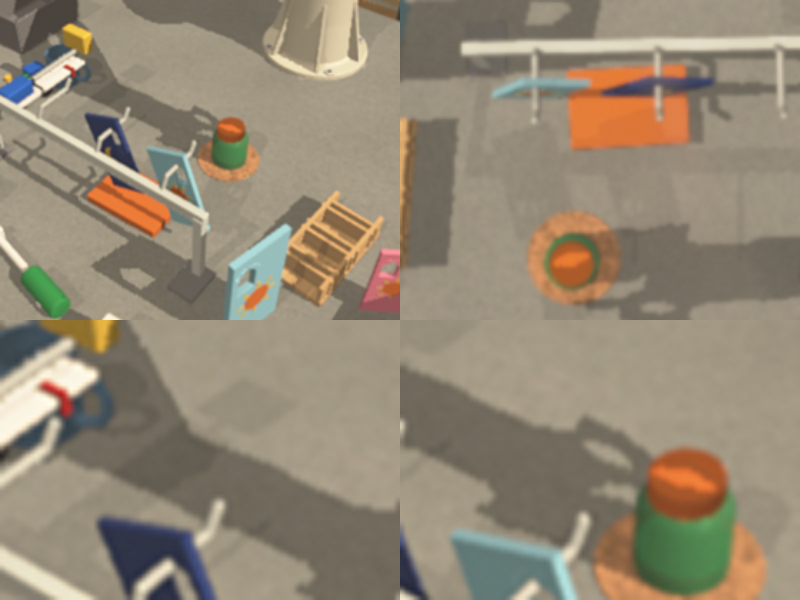

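drive_tool:
  targets: [0,0,0,0,0,0,0.5,0,0,0,0,0,0,0.5,0,0,0,0,0,0,0.5,0,0,0,0,0,0,0.5,0,0,0,0,0,0,0.5,0,0,0,0,0,0,0.5,0,0,0,0,0,0,0.5,0,0,0,0,0,0,0.5,0,0,0,0,0,0,0.5,0,0,0,0,0,0,0.5,0,0,0,0,0,0,0.5,0,0,0,0,0,0,0.5]

```text
clock: 37.15
eef_pos: [374.1, 422.2, 382.4]
tcp_rot: [-3.142, 0.0, 1.578]
contact_force: [1.1, 0.4, 0.2]
opening: 0.499
```

```bash
python3 - <<'E'
from h import *
import pickle
a0,b0=pickle.load(open("f1.pkl","rb")); 
for n,o in(("scene",a0),("top",b0)):
    d=np.abs(grab_frame(n)["color"].astype(int)-o["color"]).max(2)
    ys,xs=np.nonzero(d>40); print(n,len(xs),(xs.min(),xs.max(),ys.min(),ys.max()) if len(xs) else "")
sub=lambda f,x0,y0,x1,y1:f["color"][y0:y1,x0:x1].astype(int)
# handle home compared with the start
T=pickle.load(open("top.pkl","rb")); S=pickle.load(open("scene.pkl","rb"))
print("gauge diff",np.abs(sub(T,378,160,415,260)-sub(b0,378,160,415,260)).mean())
def yc(f,box):
    x0,y0,x1,y1=box; m=cv2.inRange(cv2.cvtColor(f["color"],cv2.COLOR_BGR2HSV)[y0:y1,x0:x1],(18,120,80),(33,255,255)); return np.argwhere(m>0).mean(0)
print(yc(T,(378,235,415,262)),yc(b0,(378,235,415,262)))
E
```

```text
scene 130 (np.int64(135), np.int64(559), np.int64(0), np.int64(175))
top 13 (np.int64(0), np.int64(19), np.int64(329), np.int64(377))
gauge diff 5.0010810810810815
[13.50763359 18.64885496] [13.53030303 19.23863636]
```

```bash
python3 -c "
from rig import sign_off; print(sign_off())"
```

```text
the job is handed in; nothing more can be done
None
```

I've handed the job in. The gauge was tested, both boards that were there (moon and sun) are hung, and the bottle stands on the coaster. The tree board was absent.

- **Gauge:** I drew the handle about 77 mm until the pointer was level with the red mark in both views. I held it there for about 1.5 s and eased it home at no more than about 36 mm/s. I opened the fingers only once the stop had taken over the spring force. A later picture showed the handle at its starting position.
- **Bottle:** I set it upright on the cork coaster before moving any board. It looked upright there in the last picture, about 5 mm off centre, and I saw no sign that it had been knocked.
- **Boards:** The moon board hangs on the middle hook and the sun board on the left hook. I tilted each to its hanging lean and lowered it to a light contact (about 5 N) before releasing it slowly.
- **Last checks:**
  - About a second after the first final picture, the top view had changed only at the robot arm, so the boards were still.
  - The scene view also showed 130 changed pixels over a wider area. I put that down to the arm and its shadow but did not look into it.
- **Disagreements:**
  - The two cameras differed by 3–5 mm on positions. I averaged them and lined up each board with its hook in the scene view.
  - One move call was refused for a miscounted list. Nothing moved, and I repeated it.

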